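# Level the battery unit: pry up its low side and chock the runner

## Task

The heavy battery unit has lost the rubber tread of its near runner and leans to that side. Lever that side up with the pry bar over the wooden block and lay the bar right down so that it holds the unit up by itself; slip the lowest step of the plywood chock under the raised runner until its first riser butts against the runner, then let the unit down gently with the bar so that it stands level on the chock, and leave the bar lying flat on the bench clear of unit and block. Lift with the bar only, do not force anything or shove the unit along the bench, and leave the other things where they are.

Things in the scene. Friction and masses are not known exactly. Their poses are not given: they have to be found in the camera images.
- unit: Heavy grey steel box (8-11 kg), 300 long (x), 310 wide, 120 high, on 2 channel runners 30 wide along x. Near runner (-y side) bare, 52 high; far one has its 8 mm tread more, so the unit leans about 0.05 rad to -y. Origin: bench height, where the near runner's outer face can lie farthest out, mid-length. At first its frame is upright, y level to the far runner; unit level = roll -0.047. Top at 175.
- unit_runner (a point): Same point as the unit's origin, axes along the unit's own edges: x along the runner, y inwards, z the unit's own up (vertical when level). The near runner is bolted in slots: its outer face lies 0 to 18 mm inwards (+y) of this point, unknown, to be felt with the chock. Height 0 at the start, 11-14 mm with the bar laid down, 8 mm on the chock. The near wall overhangs this point by 55 mm.
- unit_edge (a point): Middle of the lower edge of the near side wall, 55 mm outside unit_runner; axes the same. 50 mm above the bench at the start, 60 when level. The underside is flat from this edge in to the runner: the bar's toe lifts there. Only the block stands under the overhang.
- block: Loose hardwood fulcrum block 70 x 70 x 20 mm high, on the bench, its edge already about 10 mm under the overhang, 10-50 mm to the -x side of the unit's middle. Origin: centre of its underside, y towards the unit. The heel of the bar is set on its top, within 5 mm of the line of the unit's near wall.
- bar: Steel heel bar (pry bar), 0.75 kg, 260 mm long, 30 wide, lying on the bench. Origin: underside of the heel, mid-width; x to the toe end, z up. Shank 7 thick from the heel to x=-105, then a black handle 28 wide, 22 high to x=-255, all flush below (z=0). At the heel a leg is bent up, 70 deg from the +x direction, 40 mm to the toe's centre. Centre of mass about x=-118.
- bar_heel (a point): Axis of the round heel (5 mm radius), 5 mm above the bar's origin; axes as the bar. The bar turns about it on the block. Handle up 50 deg: the toe goes in under the edge (reaches 41 mm ahead of the heel axis, its top 23 mm above the block). Pressed down, the toe meets the underside at about 40 deg and slides outwards. Flat on the block it is near dead centre: its own weight then holds the unit up.
- bar_toe (a point): Centre of the bar's rounded toe (4 mm radius), x = +14, z = 43 mm in the bar's frame; same axes. It carries 25-50 N while the unit is up.
- bar_grip (a point): Middle of the bar's handle (x = -180, z = 11 mm in the bar's frame), same axes. Pressing down here takes some 5-20 N, more once the bar lies flat on the block; lifting it again takes 5-20 N at first and lets the unit down.
- chock: Plywood step chock, 0.15 kg, 195 long, 40 wide, lying flat. Origin: foot of the first riser, mid-width, underside; x to the nose. Lowest step x=0 to 40 mm, 8 high, goes under the runner; second x=-40 to 0, 18 high, its face at x=0 is the first riser; third x=-155 to -40, 28 high. Goes in square to the runner, 60-100 mm to the +x side of the runner's middle. 3-10 N shows it home; 20 N is too much.
- chock_grip (a point): Point to hold on the chock's third step (x = -128, z = 16 mm in the chock's frame), same axes as the chock.
- disk: Bystander: hard disk 147 x 102 x 26 mm lying on the bench. Origin: centre of its underside.
- driver: Bystander: screwdriver lying on the bench. Origin: on its axis line, underside.
- cooler: Bystander: processor cooler 92 x 92 x 59 mm (finned block, fan on top) on the bench. Origin: centre of its underside.
Things that resemble listed ones, but are neither listed nor needed, are in the scene too. There is more than one size of the block; the one meant has the size given above.

How it is judged:
By the outcome, as a careful person would: the job done as asked, in the order asked, and still so for the second after the job is handed in, with the robot touching nothing.
It also fails if it takes over 72 s, if anything falls off the work surface, if the arm or the gripper's body presses on something with over 40 N, if the wrist force passes 120 N, or if a joint passes its speed limit or range.

## Robot

A 6-joint arm with a two-finger parallel gripper is mounted at the origin on the work surface. World frame = base frame: x ahead of the robot, y to its left, z up, the work surface at z = 0. Lengths are in m, angles in rad, forces in N, time in s.
With the tool pointing down it reaches from about 0.35 to 0.975 m from the base axis. Payload 4.9 kg.
Tool frame: the origin (TCP) lies midway between the tips of the shut fingers; the grasp point (between the pads) lies ctrl.grip_depth behind it (ctrl.grip_depth is the distance from the TCP to the grasp point, in m); z points along the fingers, y is the line along which they close (so a half turn about z gives the same grasp; the last joint's range is limited). The gripper opens to 85 mm and grips with 20 to 120 N. Pads are 22 mm wide; open, the fingers measure 114 mm over their backs; the gripper's body (76 mm by 85 mm) begins 54 mm behind the grasp point. The pads swing forward as they close: fully open they stand 13 mm farther back than shut.
Start: joints at [-1.267, 0.053, 1.613, -0, 1.476, -0.119], TCP at [0.256, -0.57, 0.231] pointing down, gripper open.
Joint ranges: [-3.01, 3.01], [-1.01, 2.22], [0.06, 2.58], [-1.02, 4.17], [0.09, 2.62], [-3.14, 3.14]. Speed limits (rad/s): [2.57, 2.57, 3.14, 3.14, 3.14, 3.14].

## Interface

Orientations are given as a rotation vector (axis times angle).
In Python, from station import ctrl, get_image, camera_model gives the robot as it stands. The module is installed in compiled form; this text tells all that it offers.
- The arm moves only by the shell command python3 -m crank 'ROWS' [FORCE]. ROWS is JSON, a list of rows, each a list of 7 numbers: the shift along the tool's x, y, z in mm, then the turn, a rotation vector about the tool's x, y, z in rad, then the opening, from -1 (shut) to 1 (fully open). A call has exactly 10 rows; each row shifts and turns the commanded pose from where the row before left it, along the tool's axes as they then stand; what a row does not reach is not made up. A row lasts 1/12 s, in which the tool goes at most 41.7 mm and 7.16 degrees, less where a joint would pass 70% of its speed; a pose out of reach is approached as far as the arm can. A call with a gripper value outside its range is refused whole. The fingers move at their own pace and stop on an object; FORCE is the grip in N (left out, the last holds). Time passes only in rows, so rows that do not move let the fingers close, or fill a call up. It gives the time, the measured TCP pose, the force, the opening and the grip force at its end, in the units of the state.
- ctrl.get_obs(): the state, without advancing time (a new reading comes with each control period).
- get_image(name): name is "scene" or "top"; returns the picture (480x640x3 uint8, red, green, blue); there is no depth.
- camera_model(name): a dict with "vertical_fov" (degrees; the focal length in pixels is half the picture's height over the tangent of half this angle, whatever the lens; pixels are square), "cx", "cy" (the principal point, pixels), "R" (3x3) and "t" (3): a world point X has camera coordinates R X + t. Camera axes: x right, y down, z forward; pixel columns grow to the right and rows downward; lengths in m; the calibration is good to about 2 mm. A picture is of the moment at which its call begins. camera_model takes no time and is no camera call.
- ctrl.finish_job(): hands the job in; it is judged then, once.
The state is a dict: "t": time; "q": joint angles; "dq": joint speeds; "effort": joint torques, N m; "tool_pos": TCP position; "tool_rot": TCP orientation; "contact_force": force on the tool from outside, world axes, zero at the start; "wrist_torque": the same for the moment, N m; "opening": finger opening in m; "grip_force": force on a finger pad.
Only numpy, scipy, OpenCV 4.12 (cv2) and the standard library are available. Lean on these libraries where they do the work, as an engineer would, in place of code of your own. Each camera call takes 0.05 s, during which the arm holds its last target. There are 200 camera calls.

## Working session

There is one attempt and no reset: what is moved stays moved. The work goes in short steps, Python scripts to look and compute and a shell command to move; the robot and the scene stay as the last step left them, time stands still between calls to the robot, and variables do not carry over. Pictures are saved under pics/ and viewed, at most 10 in all, crops included, and the job is handed in when it is done.

```bash
mkdir -p pics; python3 - <<'E'
from station import ctrl,get_image,camera_model
import cv2,numpy as np
for n in("scene","top"):
    im=get_image(n);cv2.imwrite(f"pics/{n}0.png",im[:,:,::-1]);m=camera_model(n)
    print(n,m["vertical_fov"],m["cx"],m["cy"],np.round(m["R"],3).tolist(),np.round(m["t"],3))
    print(-np.array(m["R"]).T@m["t"], {k:v for k,v in m.items() if k not in("R","t")})
o=ctrl.get_obs();print(o,ctrl.grip_depth)
E
```

```text
scene 48.52394917033279 322.2373514517677 249.2698654269522 [[0.556, 0.831, 0.001], [0.49, -0.327, -0.808], [-0.672, 0.449, -0.589]] [-0.15  -0.267  1.472]
[ 1.20317309 -0.6238657   0.65094915] {'vertical_fov': 48.52394917033279, 'cx': 322.2373514517677, 'cy': 249.2698654269522}
top 43.74634331263784 323.72078645318874 251.52728718129367 [[0.006, -1.0, 0.011], [-0.991, -0.007, -0.132], [0.132, -0.01, -0.991]] [-0.207  0.579  1.401]
[ 0.38967833 -0.18951178  1.46702216] {'vertical_fov': 43.74634331263784, 'cx': 323.72078645318874, 'cy': 251.52728718129367}
{'t': 0.1, 'q': array([-1.26702599e+00,  5.33019743e-02,  1.61415436e+00,  9.71278351e-06,
        1.47596387e+00, -1.18958987e-01]), 'dq': array([-0.00072758, -0.00091012, -0.00359669,  0.00100359,  0.00135688,
       -0.00197895]), 'effort': array([-1.97199292e-04, -3.94901776e+01, -3.71363425e+01, -1.02983638e-04,
        3.90097004e-03,  3.86482066e-05]), 'tool_pos': array([ 0.25626681, -0.56944047,  0.23018043]), 'tool_rot': array([-3.06989833e+00, -6.58705111e-01,  2.49625654e-04]), 'contact_force': array([ 0.52379319, -0.01547803, -0.64521266]), 'wrist_torque': array([-0.02349765,  0.00058211, -0.00196888]), 'grip_force': 0.0, 'opening': 0.0857425230119603} 0.0187
```

View pics/scene0.png

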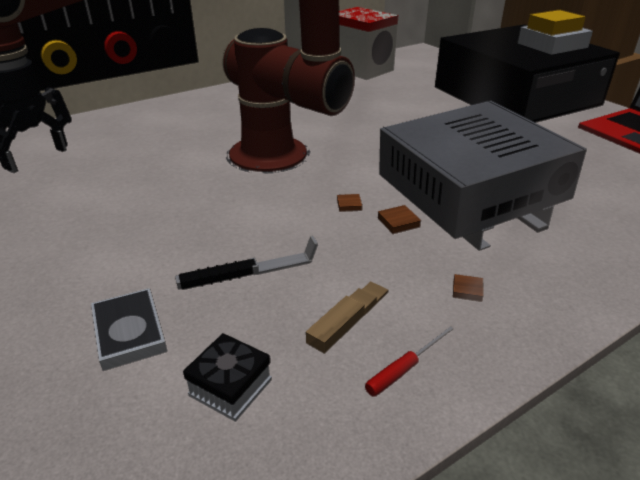

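View pics/top0.png

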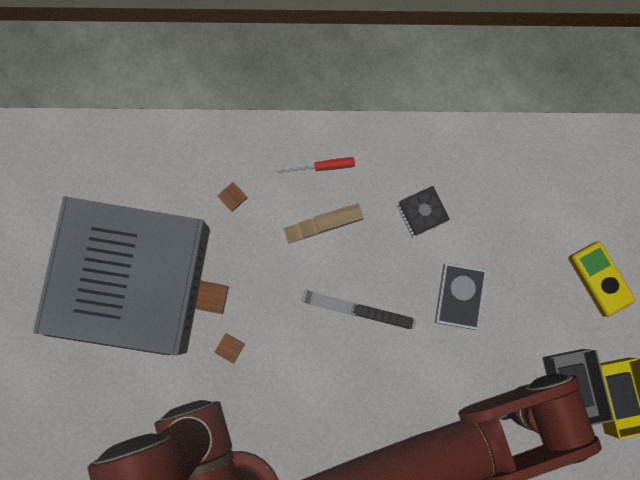

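Top view: unit at (125,275) with its near wall facing right. There are three blocks at (211,297), (232,196) and (230,348). The one at (211,297) is larger and tucked under the overhang, so it fits; the other two are small decoys. The bar's toe is at (305,297) and its handle at (385,316). The chock is at (323,223) with its nose to the left. Next I confirm the block in a crop and measure.

```bash
cat > h.py <<'E'
from station import ctrl,get_image,camera_model
import cv2,numpy as np
from scipy.spatial.transform import Rotation as Ro
def ray(n,p):
    m=camera_model(n);R=np.array(m["R"]);f=240/np.tan(np.radians(m["vertical_fov"]/2))
    d=R.T@np.array([(p[0]-m["cx"])/f,(p[1]-m["cy"])/f,1.]);return -R.T@np.array(m["t"]),d/np.linalg.norm(d)
def pl(n,p,z):
    c,d=ray(n,p);return c+d*(z-c[2])/d[2]
def tri(p,q):  # top pixel p, scene pixel q -> point, miss
    a,u=ray("top",p);b,v=ray("scene",q)
    s=np.linalg.lstsq(np.c_[u,-v],b-a,rcond=None)[0];x,y=a+u*s[0],b+v*s[1];return (x+y)/2,np.linalg.norm(x-y)
def proj(n,X):
    m=camera_model(n);c=np.array(m["R"])@X+m["t"];f=240/np.tan(np.radians(m["vertical_fov"]/2))
    return f*c[0]/c[2]+m["cx"],f*c[1]/c[2]+m["cy"]
def state():
    o=ctrl.get_obs();return o,o["tool_pos"],Ro.from_rotvec(o["tool_rot"]).as_matrix()
E
python3 - <<'E'
from h import *
T=cv2.imread("pics/top0.png");S=cv2.imread("pics/scene0.png")
big=np.vstack([cv2.resize(T[180:370,190:425],None,fx=3.2,fy=3.2,interpolation=3)[:600]])
cv2.imwrite("pics/topcrop.png",big)
cv2.imwrite("pics/scrop.png",cv2.resize(S[180:360,170:490],None,fx=2.5,fy=2.5,interpolation=3))
for n,im,reg in(("top",T,(185,180,420,370)),("scene",S,(170,90,590,400))):
    hsv=cv2.cvtColor(im,cv2.COLOR_BGR2HSV);x0,y0,x1,y1=reg
    M={"wood":cv2.inRange(hsv,(4,80,50),(25,255,255)),"dark":cv2.inRange(hsv,(0,0,0),(180,255,48))}
    for k,m in M.items():
        r=np.zeros_like(m);r[y0:y1,x0:x1]=m[y0:y1,x0:x1]
        for c in cv2.findContours(r,0,cv2.CHAIN_APPROX_NONE)[0]:
            if cv2.contourArea(c)>150:
                a=cv2.minAreaRect(c);h=int(np.median(hsv[...,0][cv2.drawContours(np.zeros_like(m),[c],-1,1,-1)>0]))
                print(n,k,h,cv2.contourArea(c),np.round(cv2.boxPoints(a)).astype(int).tolist(),cv2.approxPolyDP(c,2.5,True)[:,0].tolist()[:10])
E
```

```text
top wood 12 445.5 [[214, 352], [225, 333], [244, 343], [233, 363]] [[225, 334], [215, 352], [233, 362], [243, 343]]
top wood 12 751.5 [[194, 308], [200, 280], [228, 286], [222, 314]] [[200, 281], [195, 308], [221, 313], [227, 286]]
top wood 18 865.5 [[284, 227], [357, 203], [362, 218], [289, 242]] [[360, 211], [354, 205], [310, 220], [311, 223], [306, 224], [305, 221], [306, 225], [301, 228], [306, 225], [308, 228]]
top wood 11 407.5 [[217, 195], [232, 181], [247, 197], [231, 211]] [[233, 182], [218, 195], [231, 210], [246, 197]]
scene wood 17 1565.5 [[298, 330], [376, 275], [390, 295], [313, 350]] [[387, 290], [370, 282], [346, 296], [306, 331], [306, 341], [310, 341], [306, 341], [307, 333], [311, 337], [309, 339]]
scene wood 10 514.0 [[453, 274], [482, 274], [482, 296], [453, 296]] [[454, 275], [454, 296], [467, 293], [482, 295], [481, 278]]
scene wood 11 508.5 [[377, 211], [415, 201], [420, 220], [382, 229]] [[420, 220], [404, 205], [378, 211], [392, 226]]
scene wood 11 250.5 [[337, 194], [361, 194], [361, 208], [337, 208]] [[337, 195], [339, 206], [359, 205], [361, 208], [358, 1
[... 584 characters left out ...]
6], [253, 259], [180, 274], [178, 284], [186, 288]]
scene dark 11 182.5 [[375, 229], [378, 213], [419, 221], [416, 237]] [[378, 214], [392, 232], [418, 226], [419, 222], [392, 227]]
scene dark 120 9111.5 [[370, 237], [381, 130], [584, 151], [573, 258]] [[380, 173], [454, 237], [462, 235], [479, 248], [482, 228], [514, 216], [538, 230], [519, 215], [530, 205], [544, 202]]
scene dark 105 2673.5 [[442, 90], [589, 90], [589, 122], [442, 122]] [[442, 90], [471, 104], [491, 100], [534, 122], [589, 107], [589, 90]]
scene dark 4 4175.0 [[239, 90], [351, 90], [351, 158], [239, 158]] [[240, 150], [257, 158], [278, 157], [291, 152], [294, 143], [288, 103], [292, 101], [335, 114], [345, 105], [351, 90]]
```

View pics/topcrop.png

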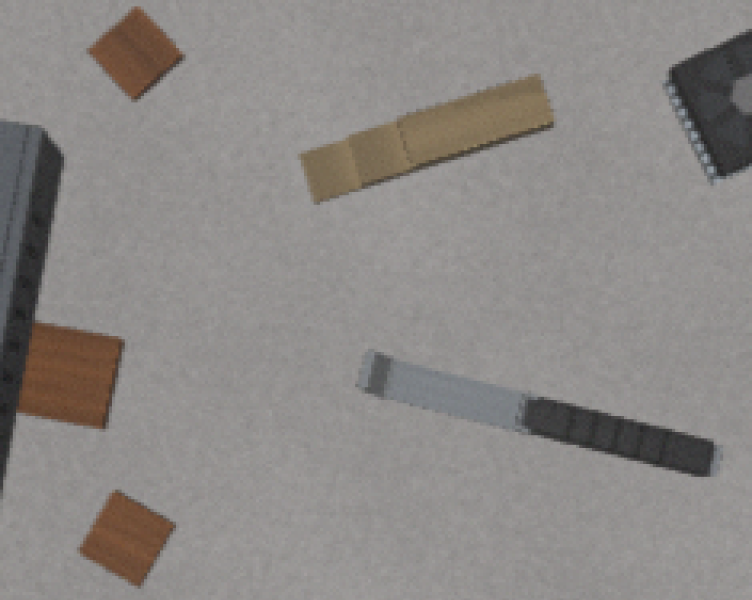

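View pics/scrop.png

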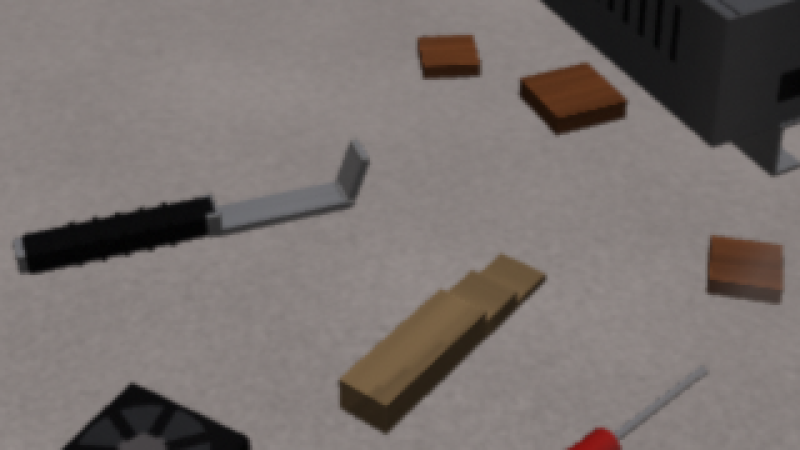

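The crops confirm it: the block at (211,297) is the full-size one tucked under the wall. The other two, at (232,196) and (230,348), are about 50 mm and stand free. I now turn the corner pixels into points.

```bash
python3 - <<'E'
from h import *
t=lambda x,y:(190+(x-.5)/3.2,180+(y-.5)/3.2); s=lambda x,y:(170+(x-.5)/2.5,180+(y-.5)/2.5)
P={"nose+":(t(301,155),s(546,275)),"nose-":(t(316,203),s(501,255)),"back+":(t(541,74),s(387,404)),"back-":(t(553,125),s(340,382)),
"toe+":(t(372,350),s(369,155)),"toe-":(t(359,390),s(352,141)),"h_end-":(t(709,476),s(22,237)),"h_front-":(t(524,429),s(212,197)),"blk+":(t(124,340),s(626,100)),"blk-":(t(105,429),s(556,122)),
"unitlow":(t(63,157),(454,237)),"unittop":((207,220),(458,188)) }
for k,(a,b) in P.items():
    X,e=tri(a,b);print(k,np.round(X*1e3),round(e*1e3,1))
T=cv2.imread("pics/top0.png");g=cv2.cvtColor(T,6).astype(float);g=cv2.GaussianBlur(g,(1,3),0)
pts=[]
for r in list(range(236,274))+list(range(318,346)):
    row=g[r,175:225];  th=85
    i=np.where(row<th)[0].max(); pts.append((175+i+(th-row[i])/(row[i+1]-row[i]),r))
for z in(.05,):
    W=np.array([pl("top",p,z)[:2] for p in pts]);v=cv2.fitLine(W.astype(np.float32),2,0,.01,.01).ravel();v*=np.sign(v[0])
    n=np.array([-v[1],v[0]]);print("wall",v,np.abs((W-v[2:])@n).max(),W[0],W[-1])
hsv=cv2.cvtColor(T,cv2.COLOR_BGR2HSV)
def rect(m,z,reg):
    r=np.zeros_like(m);x0,y0,x1,y1=reg;r[y0:y1,x0:x1]=m[y0:y1,x0:x1]
    c=max(cv2.findContours(r,0,1)[0],key=cv2.contourArea);w=np.array([pl("top",p,z)[:2] for p in c[:,0]],np.float32)
    a=cv2.minAreaRect(w*1000);print(a,cv2.boxPoints(a).round().tolist())
rect(cv2.inRange(hsv,(4,80,50),(25,255,255)),.02,(185,270,235,320))
rect(cv2.inRange(hsv,(4,60,30),(28,255,255)),.02,(275,195,370,250))
rect(cv2.inRange(hsv,(0,0,0),(180,255,75)),.022,(350,295,420,335))
for n,p,z in(("corner top",(207,220),.17),("c2",(182,354),.17),("far",(64,197),.17),("far2",(35,332),.17)):print(n,np.round(pl("top",p,z)*1e3))
E
```

```text
nose+ [ 643. -104.    8.] 3.6
nose- [ 605. -116.    7.] 2.7
back+ [ 704. -288.   30.] 4.4
back- [ 665. -298.   23.] 2.8
toe+ [ 490. -160.   49.] 4.3
toe- [ 459. -153.   42.] 1.2
h_end- [ 398. -414.   19.] 3.6
h_front- [ 434. -273.   20.] 7.6
blk+ [516.  47.  37.] 61.9
blk- [441.  59. -30.] 32.4
unitlow [631.  70.  54.] 0.7
unittop [632.  56. 168.] 1.7Traceback (most recent call last):
  File "<stdin>", line 12, in <module>
IndexError: index 50 is out of bounds for axis 0 with size 50
```

```bash
python3 - <<'E'
from h import *
t=lambda x,y:(190+(x-.5)/3.2,180+(y-.5)/3.2); s=lambda x,y:(170+(x-.5)/2.5,180+(y-.5)/2.5)
for k,a,b in(("blk+",t(124,340),s(557,122)),("blk-",t(105,429),s(520,90))):
    X,e=tri(a,b);print(k,np.round(X*1e3),round(e*1e3,1))
T=cv2.imread("pics/top0.png");g=cv2.cvtColor(T,6).astype(float)
print(g[250,195:215],g[335,185:200])
pts=[]
for r in list(range(238,274))+list(range(320,346)):
    row=g[r,180:215];th=85
    i=np.where((row[:-1]<th)&(row[1:]>=th))[0].max(); pts.append((180+i+(th-row[i])/(row[i+1]-row[i]),r))
W=np.array([pl("top",p,.05)[:2] for p in pts]);v=cv2.fitLine(W.astype(np.float32),2,0,.01,.01).ravel();v*=np.sign(v[0])
n=np.array([-v[1],v[0]]);print("wall",v,np.abs((W-v[2:])@n).max(),W[0],W[-1])
hsv=cv2.cvtColor(T,cv2.COLOR_BGR2HSV)
def rect(m,z,reg):
    r=np.zeros_like(m);x0,y0,x1,y1=reg;r[y0:y1,x0:x1]=m[y0:y1,x0:x1]
    c=max(cv2.findContours(r,0,1)[0],key=cv2.contourArea);w=np.array([pl("top",p,z)[:2] for p in c[:,0].astype(float)],np.float32)
    a=cv2.minAreaRect(w*1000);print(a,cv2.boxPoints(a).round().tolist())
rect(cv2.inRange(hsv,(4,80,50),(25,255,255)),.02,(185,270,235,320))
rect(cv2.inRange(hsv,(4,60,30),(28,255,255)),.02,(275,195,370,250))
rect(cv2.inRange(hsv,(0,0,0),(180,255,75)),.022,(350,295,420,335))
for n,p,z in(("corner top",(207,220),.17),("c2",(182,354),.17),("far",(64,197),.17),("far2",(35,332),.17)):print(n,np.round(pl("top",p,z)*1e3))
E
```

```text
blk+ [498.  28.  15.] 2.7
blk- [431.  41.   7.] 2.7
[ 96.  92.  74.  54.  49.  52.  41.  40.  43.  45.  61. 128. 148. 145.
 141. 145. 142. 142. 150. 144.] [ 49.  46.  49.  49.  55. 111. 136. 146. 140. 143. 147. 141. 141. 143.
 145.]
wall [ 0.9884971  -0.15124007  0.4910683   0.09249526] 0.0005116186276605153 [0.60964867 0.0747804 ] [0.35631973 0.11332538]
((470.9794616699219, 67.62306213378906), (68.91212463378906, 68.68550872802734), 79.12284088134766) [[431.0, 40.0], [498.0, 27.0], [511.0, 95.0], [444.0, 108.0]]
((655.023681640625, -201.69805908203125), (41.516456604003906, 193.37472534179688), 18.68568229675293) [[604.0, -117.0], [666.0, -300.0], [706.0, -287.0], [644.0, -103.0]]
((427.2903137207031, -347.3802795410156), (143.2512969970703, 27.63494873046875), 76.02130889892578) [[397.0, -414.0], [423.0, -420.0], [458.0, -281.0], [431.0, -275.0]]
corner top [631.  55. 170.]
c2 [340.  99. 170.]
far [680. 371. 170.]
far2 [385. 414. 170.]
```

```bash
cat >> h.py <<'E'
from scipy.linalg import logm,expm
def SE(R,p):
    T=np.eye(4);T[:3,:3]=R;T[:3,3]=p;return T
def tool(d,tilt):  # tool x along horizontal d (to the unit), z down; turned by tilt about tool y (negative = handle up)
    x=np.array([d[0],d[1],0])/np.hypot(*d[:2]);z=np.array([0,0,-1.]);R=np.c_[x,np.cross(z,x),z]
    return R@Ro.from_rotvec([0,tilt,0]).as_matrix()
def rowto(R,p,n,frm=None):  # p in mm; the same row n times
    o,q,R0=state();T0=SE(R0,q*1e3) if frm is None else frm
    d=expm(logm(np.linalg.inv(T0)@SE(R,np.array(p,float)))/n).real
    print(n,"x",np.round(d[:3,3],2).tolist(),np.round(Ro.from_matrix(d[:3,:3]).as_rotvec(),4).tolist())
    return SE(R,np.array(p,float))
def show():
    o,p,R=state();print(round(o["t"],2),"p",np.round(p*1e3,1),"x",np.round(R[:,0],3),"z",np.round(R[:,2],3),"F",np.round(o["contact_force"],1),"M",np.round(o["wrist_torque"],2),"op",round(o["opening"]*1e3,1),"g",round(o["grip_force"],1),"q",np.round(o["q"],2))
E
python3 - <<'E'
from h import *
d=(.24,.971);R=tool(d,np.radians(15));print(R)
g=np.array([432,-328,5.]);T=rowto(R,g-90*R[:,2],19);rowto(R,g,4,T)
E
```

```text
[[ 0.2317711   0.97078597  0.06210288]
 [ 0.93770724 -0.2399471   0.2512579 ]
 [ 0.25881905  0.         -0.96592583]]
19 x [14.09, -0.58, 9.13] [0.0062, 0.0128, -0.0474]
4 x [0.0, 0.0, 22.5] [-0.0, -0.0, 0.0]
```

```bash
python3 -m crank '[[14.1,-0.6,9.1,0.0062,0.0128,-0.0474,1],[14.1,-0.6,9.1,0.0062,0.0128,-0.0474,1],[14.1,-0.6,9.1,0.0062,0.0128,-0.0474,1],[14.1,-0.6,9.1,0.0062,0.0128,-0.0474,1],[14.1,-0.6,9.1,0.0062,0.0128,-0.0474,1],[14.1,-0.6,9.1,0.0062,0.0128,-0.0474,1],[14.1,-0.6,9.1,0.0062,0.0128,-0.0474,1],[14.1,-0.6,9.1,0.0062,0.0128,-0.0474,1],[14.1,-0.6,9.1,0.0062,0.0128,-0.0474,1],[14.1,-0.6,9.1,0.0062,0.0128,-0.0474,1]]' 60
python3 -m crank '[[14.1,-0.6,9.1,0.0062,0.0128,-0.0474,1],[14.1,-0.6,9.1,0.0062,0.0128,-0.0474,1],[14.1,-0.6,9.1,0.0062,0.0128,-0.0474,1],[14.1,-0.6,9.1,0.0062,0.0128,-0.0474,1],[14.1,-0.6,9.1,0.0062,0.0128,-0.0474,1],[14.1,-0.6,9.1,0.0062,0.0128,-0.0474,1],[14.1,-0.6,9.1,0.0062,0.0128,-0.0474,1],[14.1,-0.6,9.1,0.0062,0.0128,-0.0474,1],[14.1,-0.6,9.1,0.0062,0.0128,-0.0474,1],[0,0,0,0,0,0,1]]'
python3 - <<'E'
from h import *
show();R=tool((.24,.971),np.radians(15));rowto(R,np.array([432,-328,5.]),6)
cv2.imwrite("pics/t1.png",cv2.resize(get_image("top")[230:400,250:450,::-1],None,fx=3.5,fy=3.5,interpolation=3))
E
```

```text
t: 0.93
tool_pos: [0.3683, -0.4766, 0.1482]
tool_rot: [-2.745, -1.326, -0.17]
contact_force: [-0.5, -0.8, 0.2]
opening: 0.0853
grip_force: 0.0
t: 1.77
tool_pos: [0.4259, -0.348, 0.0913]
tool_rot: [-2.329, -1.828, -0.307]
contact_force: [-0.4, 0.7, -0.3]
opening: 0.0855
grip_force: 0.0
1.77 p [ 425.9 -348.    91.3] x [0.23  0.937 0.262] z [ 0.059  0.255 -0.965] F [-0.4  0.7 -0.3] M [-0.13  0.03 -0.02] op 85.5 g 0.0 q [-0.92  0.1   1.83  0.21  1.39 -0.74]
6 x [-0.39, 0.22, 14.79] [-0.0006, -0.0005, 0.0003]
```

```bash
python3 -m crank '[[-0.4,0.2,14.8,0,0,0,1],[-0.4,0.2,14.8,0,0,0,1],[-0.4,0.2,14.8,0,0,0,1],[-0.4,0.2,14.8,0,0,0,1],[-0.4,0.2,14.8,0,0,0,1],[-0.4,0.2,14.8,0,0,0,1],[0,0,0,0,0,0,1],[0,0,0,0,0,0,0.2],[0,0,0,0,0,0,0],[0,0,0,0,0,0,-0.2]]' 100
python3 -m crank '[[0,0,0,0,0,0,-1],[0,0,0,0,0,0,-1],[0,0,0,0,0,0,-1],[0,0,0,0,0,0,-1],[0,0,0,0,0,0,-1],[0,0,0,0,0,0,-1],[0,0,0,0,0,0,-1],[0,0,0,0,0,0,-1],[0,0,0,0,0,0,-1],[0,0,0,0,0,0,-1]]' 100
python3 - <<'E'
from h import *
show()
cv2.imwrite("pics/s2.png",get_image("scene")[:,:,::-1]);cv2.imwrite("pics/s2c.png",cv2.resize(get_image("scene")[180:330,130:380,::-1],None,fx=3.2,fy=3.2,interpolation=3))
E
```

```text
t: 2.65
tool_pos: [0.4331, -0.3326, 0.0084]
tool_rot: [-2.337, -1.829, -0.307]
contact_force: [-0.2, 0.7, -1.1]
opening: 0.0517
grip_force: 0.0
t: 3.48
tool_pos: [0.4325, -0.3322, 0.0085]
tool_rot: [-2.335, -1.83, -0.305]
contact_force: [-4.3, 0.1, 5.8]
opening: 0.0254
grip_force: 100.6
3.48 p [ 432.5 -332.2    8.5] x [0.231 0.939 0.257] z [ 0.062  0.249 -0.966] F [-4.3  0.1  5.8] M [0.07 0.6  0.31] op 25.4 g 100.6 q [-0.9   0.2   1.87  0.22  1.24 -0.75]
```

View pics/s2c.png

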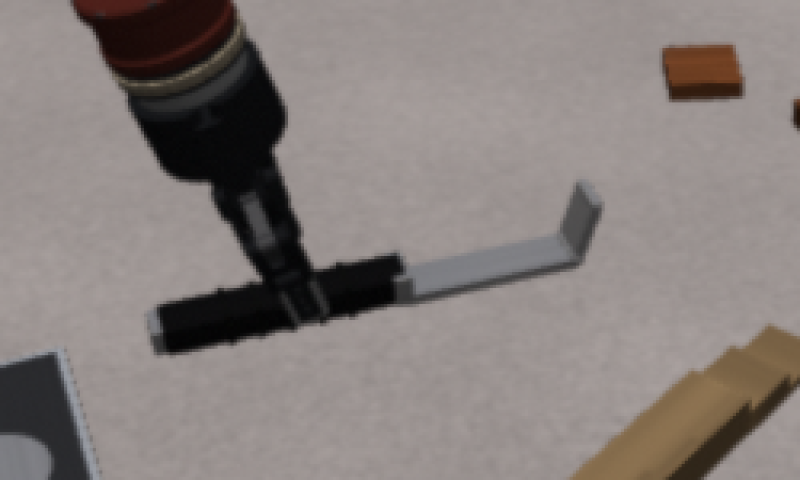

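Grasp is sound: pads near the middle of the black handle (crop ~ (310,295)), bar still flat. Next I lift and swing to the pre-insert pose, 50° handle-up.

```bash
cat >> h.py <<'E'
n=np.array([.1512,.9885,0]);v=np.array([.9885,-.1512,0])
def barpose(pitch,heel,xg=165,zg=8.5,lean=15,d=n):  # TCP pose for the bar's pitch (deg), heel-axis point (mm)
    a=np.radians(lean);c=np.array([xg*np.cos(a)-(zg-5)*np.sin(a),0,xg*np.sin(a)+(zg-5)*np.cos(a)])
    R=tool(d,np.radians(lean-pitch));return R,np.array(heel)-R@c,c
E
python3 - <<'E'
from h import *
o,p,R0=state();T=rowto(R0,p*1e3+[0,0,60],3)
H=np.array([475,95,25.])
R,q,c=barpose(50,H-70*n+[0,0,32]);print(c,q,R)
rowto(R,q,17,T)
E
```

```text
3 x [5.13, 0.01, -19.33] [0.0, -0.0, -0.0]
[158.47189468   0.          46.08588283] [448.78507612 -76.38526626 185.64708975] [[ 0.12385618  0.98850312 -0.08672503]
 [ 0.80973435 -0.15120048 -0.5669821 ]
 [-0.57357644  0.         -0.81915204]]
17 x [14.19, -1.94, -9.35] [-0.0009, -0.0512, -0.0054]
```

```bash
python3 -m crank '[[5.1,0,-19.3,0,0,0,-1],[5.1,0,-19.3,0,0,0,-1],[5.1,0,-19.3,0,0,0,-1],[14.2,-1.9,-9.4,-0.0009,-0.0512,-0.0054,-1],[14.2,-1.9,-9.4,-0.0009,-0.0512,-0.0054,-1],[14.2,-1.9,-9.4,-0.0009,-0.0512,-0.0054,-1],[14.2,-1.9,-9.4,-0.0009,-0.0512,-0.0054,-1],[14.2,-1.9,-9.4,-0.0009,-0.0512,-0.0054,-1],[14.2,-1.9,-9.4,-0.0009,-0.0512,-0.0054,-1],[14.2,-1.9,-9.4,-0.0009,-0.0512,-0.0054,-1]]'
python3 -m crank '[[14.2,-1.9,-9.4,-0.0009,-0.0512,-0.0054,-1],[14.2,-1.9,-9.4,-0.0009,-0.0512,-0.0054,-1],[14.2,-1.9,-9.4,-0.0009,-0.0512,-0.0054,-1],[14.2,-1.9,-9.4,-0.0009,-0.0512,-0.0054,-1],[14.2,-1.9,-9.4,-0.0009,-0.0512,-0.0054,-1],[14.2,-1.9,-9.4,-0.0009,-0.0512,-0.0054,-1],[14.2,-1.9,-9.4,-0.0009,-0.0512,-0.0054,-1],[14.2,-1.9,-9.4,-0.0009,-0.0512,-0.0054,-1],[14.2,-1.9,-9.4,-0.0009,-0.0512,-0.0054,-1],[14.2,-1.9,-9.4,-0.0009,-0.0512,-0.0054,-1]]'
python3 -m crank '[[0,0,0,0,0,0,-1],[0,0,0,0,0,0,-1],[0,0,0,0,0,0,-1],[0,0,0,0,0,0,-1],[0,0,0,0,0,0,-1],[0,0,0,0,0,0,-1],[0,0,0,0,0,0,-1],[0,0,0,0,0,0,-1],[0,0,0,0,0,0,-1],[0,0,0,0,0,0,-1]]'
python3 - <<'E'
from h import *
show();a=get_image("top");b=get_image("scene")
cv2.imwrite("pics/t3.png",a[:,:,::-1]);cv2.imwrite("pics/s3.png",b[:,:,::-1])
A=cv2.resize(a[230:340,170:300],(780,660),interpolation=3)[:,:,::-1];B=cv2.resize(b[130:280,260:480],(880,600),interpolation=3)[:,:,::-1]
cv2.imwrite("pics/m3.png",cv2.resize(np.hstack([cv2.resize(A,(390,330)),cv2.resize(B,(484,330))]),(800,302)))
cv2.imwrite("pics/b3.png",B[:, :800])
E
```

```text
t: 4.42
tool_pos: [0.4384, -0.2381, 0.1414]
tool_rot: [2.383, 1.937, -0.11]
contact_force: [0.6, 0.5, -7.4]
opening: 0.0252
grip_force: 99.6
t: 5.25
tool_pos: [0.4485, -0.074, 0.1834]
tool_rot: [2.028, 1.743, -0.64]
contact_force: [0.8, -0.7, -8.0]
opening: 0.0252
grip_force: 99.7
t: 6.08
tool_pos: [0.4497, -0.0757, 0.1852]
tool_rot: [2.028, 1.741, -0.639]
contact_force: [-0.3, 0.0, -6.9]
opening: 0.0256
grip_force: 99.8
6.08 p [449.7 -75.7 185.2] x [ 0.124  0.81  -0.573] z [-0.087 -0.566 -0.82 ] F [-0.3  0.  -6.9] M [ 0.71 -0.14  0.  ] op 25.6 g 99.8 q [ 0.02 -0.22  2.04 -0.6   1.47  0.28]
```

View pics/b3.png

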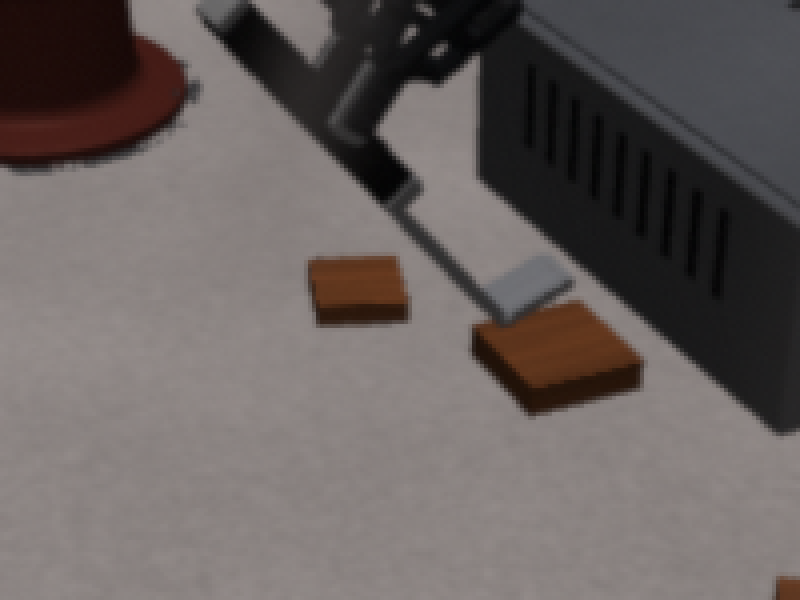

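```bash
python3 - <<'E'
from h import *
o,p,R=state();a=np.radians(15)
B=R@np.c_[[np.cos(a),0,np.sin(a)],[0,-1,0],[np.sin(a),0,-np.cos(a)]]  # bar axes in world
O=p*1e3-B@[-165,0,8.5]
print("bar axes",B.round(3).tolist(),"heel",(O+B@[0,0,5]).round(1))
for k,X in(("heel-",[0,15,5]),("heel+",[0,-15,5]),("toe-",[14,15,43]),("toe+",[14,-15,43]),("end+",[-255,-14,0]),("hf+",[-105,-14,22])):
    w=(O+B@X)/1e3;s=proj("scene",w);t=proj("top",w);print(k,w.round(3),"crop",((s[0]-260)*4,(s[1]-130)*4),"top",np.round(t,1))
t=cv2.imread("pics/t3.png");cv2.imwrite("pics/t3c.png",cv2.resize(t[250:330,190:300],None,fx=7,fy=7,interpolation=3))
E
```

```text
bar axes [[0.097, -0.988, 0.116], [0.636, 0.151, 0.756], [-0.765, 0.0, 0.644]] heel [465.3  26.7  56.6]
heel- [0.451 0.029 0.057] crop (np.float64(478.99061313084167), np.float64(288.50808056531946)) top [224.4 304.7]
heel+ [0.48  0.024 0.057] crop (np.float64(507.47158447783704), np.float64(315.1087999577188)) top [226.7 292.1]
toe- [0.456 0.067 0.07 ] crop (np.float64(541.7272147475719), np.float64(251.3316171624591)) top [207.3 301.8]
toe+ [0.486 0.062 0.07 ] crop (np.float64(571.3004455640723), np.float64(277.09485655784397)) top [209.7 289.1]
end+ [ 0.454 -0.141  0.249] crop (np.float64(214.18994183590826), np.float64(32.98332934165478)) top [293.8 299.4]
hf+ [ 0.471 -0.029  0.148] crop (np.float64(424.56919518654877), np.float64(181.50190112579253)) top [244.8 293.7]
```

View pics/t3c.png

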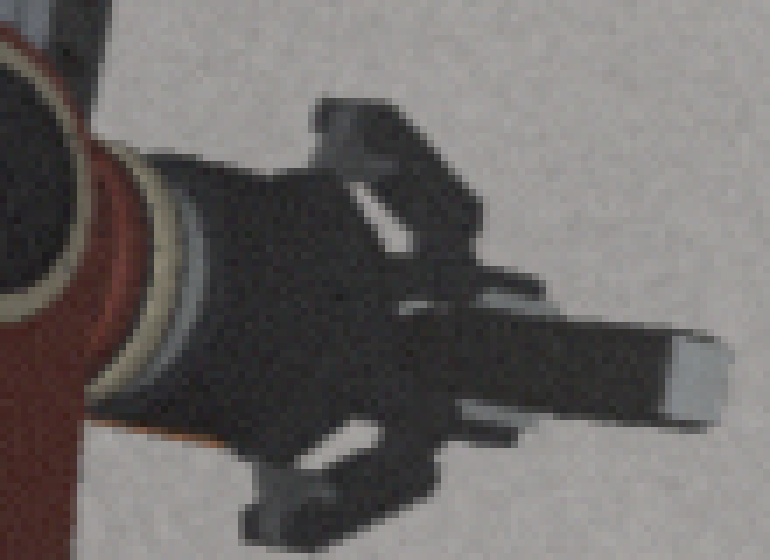

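Prediction and picture agree within about 2 mm: the heel corner is seen at crop (508,322) against a predicted axis point of (507,315), and the toe at (573,283) against (571,277). The bar has not slipped. I insert now.

```bash
python3 - <<'E'
from h import *
H=np.array([475,95,28.]);R,q,c=barpose(50,H-70*n);T=rowto(R,q,4);R,q,c=barpose(50,H);rowto(R,q,14,T)
E
```

```text
4 x [3.9, -0.19, 5.97] [-0.0001, -0.0003, -0.0]
14 x [4.1, 0.0, -2.87] [0.0, -0.0, 0.0]
```

```bash
python3 -m crank '[[3.9,-0.2,6,0,0,0,-1],[3.9,-0.2,6,0,0,0,-1],[3.9,-0.2,6,0,0,0,-1],[3.9,-0.2,6,0,0,0,-1],[4.1,0,-2.87,0,0,0,-1],[4.1,0,-2.87,0,0,0,-1],[4.1,0,-2.87,0,0,0,-1],[4.1,0,-2.87,0,0,0,-1],[4.1,0,-2.87,0,0,0,-1],[4.1,0,-2.87,0,0,0,-1]]'
python3 -m crank '[[4.1,0,-2.87,0,0,0,-1],[4.1,0,-2.87,0,0,0,-1],[4.1,0,-2.87,0,0,0,-1],[4.1,0,-2.87,0,0,0,-1],[4.1,0,-2.87,0,0,0,-1],[4.1,0,-2.87,0,0,0,-1],[4.1,0,-2.87,0,0,0,-1],[4.1,0,-2.87,0,0,0,-1],[0,0,0,0,0,0,-1],[0,0,0,0,0,0,-1]]'
python3 - <<'E'
from h import *
show();H=np.array([475,95,28.]);R,q,c=barpose(50,H);_,p,R0=state();print("heel now",p*1e3+R0@c);b=get_image("scene")
cv2.imwrite("pics/b4.png",cv2.resize(b[130:280,260:460],(800,600),interpolation=3)[:,:,::-1])
rowto(R,q-[0,0,5],10)
E
```

```text
t: 7.02
tool_pos: [0.4537, -0.046, 0.157]
tool_rot: [2.028, 1.741, -0.637]
contact_force: [-0.7, 0.6, -7.7]
opening: 0.0254
grip_force: 99.7
t: 7.85
tool_pos: [0.4594, -0.007, 0.1566]
tool_rot: [2.027, 1.742, -0.639]
contact_force: [0.9, -0.2, -7.2]
opening: 0.0249
grip_force: 99.8
7.85 p [459.4  -7.  156.6] x [ 0.123  0.81  -0.573] z [-0.087 -0.566 -0.82 ] F [ 0.9 -0.2 -7.2] M [ 0.74 -0.13 -0.01] op 24.9 g 99.8 q [ 0.16 -0.12  2.   -0.58  1.49  0.42]
heel now [475.00071712  95.32787712  28.07714687]
10 x [0.28, 0.0, 0.41] [-0.0, -0.0001, 0.0]
```

View pics/b4.png

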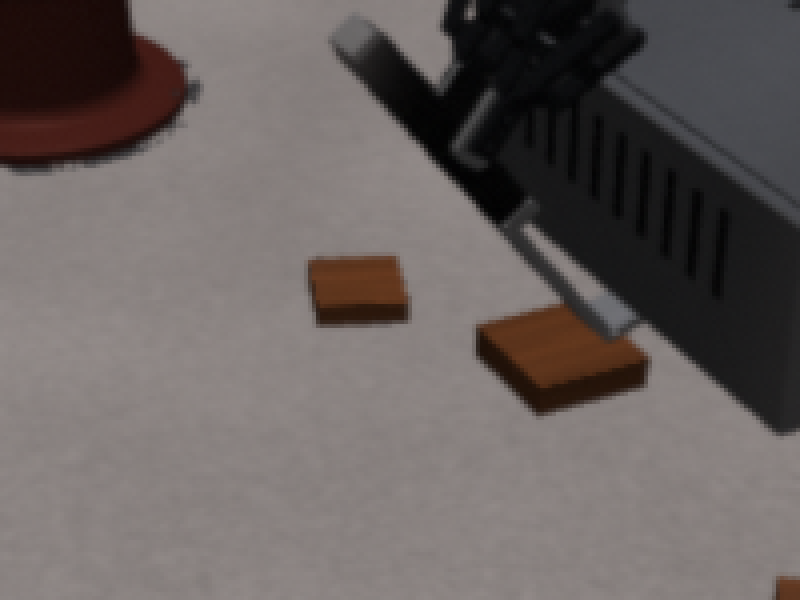

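The block at (560,360) shifted about 3 mm inwards, so the heel already touches its top lightly. It is still under the wall line. I settle the heel with a small downward move.

```bash
python3 -m crank '[[0.3,0,0.4,0,0,0,-1],[0.3,0,0.4,0,0,0,-1],[0.3,0,0.4,0,0,0,-1],[0.3,0,0.4,0,0,0,-1],[0,0,0,0,0,0,-1],[0,0,0,0,0,0,-1],[0,0,0,0,0,0,-1],[0,0,0,0,0,0,-1],[0,0,0,0,0,0,-1],[0,0,0,0,0,0,-1]]' 120
python3 - <<'E'
from h import *
show();R,q,c=barpose(50,[475,95,28]);_,p,R0=state();print("heel now",p*1e3+R0@c)
for dg in(2,3,5):
    d=Ro.from_rotvec([0,np.radians(dg),0]).as_matrix();print(dg,np.radians(dg).round(4),(c-d@c).round(2))
E
```

```text
t: 8.73
tool_pos: [0.4597, -0.0073, 0.1552]
tool_rot: [2.028, 1.74, -0.638]
contact_force: [-1.0, -4.0, 0.1]
opening: 0.0246
grip_force: 124.2
8.73 p [459.7  -7.3 155.2] x [ 0.125  0.81  -0.573] z [-0.086 -0.567 -0.819] F [-1.  -4.   0.1] M [-0.29  0.14 -0.03] op 24.6 g 124.2 q [ 0.16 -0.12  2.   -0.58  1.49  0.43]
heel now [475.48452682  94.90050185  26.5846531 ]
2 0.0349 [-1.51  0.    5.56]
3 0.0524 [-2.19  0.    8.36]
5 0.0873 [-3.41  0.   13.99]
```

```bash
python3 -m crank '[[-1.5,0,5.6,0,0.0349,0,-1],[-1.5,0,5.6,0,0.0349,0,-1],[-1.5,0,5.6,0,0.0349,0,-1],[-1.5,0,5.6,0,0.0349,0,-1],[-1.5,0,5.6,0,0.0349,0,-1],[-1.5,0,5.6,0,0.0349,0,-1],[-1.5,0,5.6,0,0.0349,0,-1],[-1.5,0,5.6,0,0.0349,0,-1],[0,0,0,0,0,0,-1],[0,0,0,0,0,0,-1]]' 120
python3 - <<'E'
from h import *
show();R,q,c=barpose(50,[475,95,28]);_,p,R0=state();print("heel now",p*1e3+R0@c,"pitch",15+np.degrees(np.arcsin(-R0[2,0])))
E
```

```text
t: 9.57
tool_pos: [0.4549, -0.0381, 0.1211]
tool_rot: [2.204, 1.89, -0.366]
contact_force: [-0.8, 0.8, 0.3]
opening: 0.0248
grip_force: 124.6
9.57 p [454.9 -38.1 121.1] x [ 0.144  0.935 -0.324] z [-0.048 -0.321 -0.946] F [-0.8  0.8  0.3] M [ 0.19 -0.01  0.04] op 24.8 g 124.6 q [-0.05 -0.21  2.08 -0.34  1.32  0.2 ]
heel now [475.54684318  95.23077205  26.10774298] pitch 33.928449616835266
```

```bash
python3 -m crank '[[-1.5,0,5.6,0,0.0349,0,-1],[-1.5,0,5.6,0,0.0349,0,-1],[-1.5,0,5.6,0,0.0349,0,-1],[-1.5,0,5.6,0,0.0349,0,-1],[-1.5,0,5.6,0,0.0349,0,-1],[0,0,0,0,0,0,-1],[0,0,0,0,0,0,-1],[0,0,0,0,0,0,-1],[0,0,0,0,0,0,-1],[0,0,0,0,0,0,-1]]' 120
python3 - <<'E'
from h import *
show();R,q,c=barpose(50,[475,95,28]);_,p,R0=state();print("heel now",p*1e3+R0@c,"pitch",15+np.degrees(np.arcsin(-R0[2,0])))
E
```

```text
t: 10.4
tool_pos: [0.4528, -0.0532, 0.0964]
tool_rot: [2.299, 1.976, -0.183]
contact_force: [-1.4, -5.6, 1.0]
opening: 0.0251
grip_force: 124.6
10.4 p [452.8 -53.2  96.4] x [ 0.149  0.976 -0.159] z [-0.023 -0.157 -0.987] F [-1.4 -5.6  1. ] M [-0.98  0.18 -0.03] op 25.1 g 124.6 q [-0.18 -0.23  2.12 -0.17  1.25  0.02]
heel now [475.29653259  94.26021328  25.6731148 ] pitch 24.149155336584506
```

```bash
python3 -m crank '[[-1.5,0,5.6,0,0.0349,0,-1],[-1.5,0,5.6,0,0.0349,0,-1],[-1.5,0,5.6,0,0.0349,0,-1],[-1.5,0,5.6,0,0.0349,0,-1],[-1.5,0,5.6,0,0.0349,0,-1],[-1.5,0,5.6,0,0.0349,0,-1],[-1.5,0,5.6,0,0.0349,0,-1],[0,0,0,0,0,0,-1],[0,0,0,0,0,0,-1],[0,0,0,0,0,0,-1]]' 120
python3 - <<'E'
from h import *
show();R,q,c=barpose(50,[475,95,28]);_,p,R0=state();print("heel now",p*1e3+R0@c,"pitch",15+np.degrees(np.arcsin(-R0[2,0])))
b=get_image("scene");cv2.imwrite("pics/b5.png",cv2.resize(b[130:280,260:460],(800,600),interpolation=3)[:,:,::-1])
E
```

```text
t: 11.23
tool_pos: [0.4508, -0.067, 0.0574]
tool_rot: [-2.342, -2.012, -0.096]
contact_force: [-1.7, -10.7, -0.9]
opening: 0.0245
grip_force: 124.5
11.23 p [450.8 -67.   57.4] x [0.15  0.985 0.081] z [ 0.013  0.08  -0.997] F [ -1.7 -10.7  -0.9] M [-1.76  0.32  0.01] op 24.5 g 124.5 q [-0.36 -0.18  2.14  0.09  1.2  -0.24]
heel now [475.15694089  92.81715597  24.400368  ] pitch 10.331566166779972
```

```bash
python3 -m crank '[[-1.8,0,5.6,0,0.0349,0,-1],[-1.8,0,5.6,0,0.0349,0,-1],[-1.8,0,5.6,0,0.0349,0,-1],[-1.8,0,5.6,0,0.0349,0,-1],[0,0,0,0,0,0,-1],[0,0,0,0,0,0,-1],[0,0,0,0,0,0,-1],[0,0,0,0,0,0,-1],[0,0,0,0,0,0,-1],[0,0,0,0,0,0,-1]]' 120
python3 - <<'E'
from h import *
show();R,q,c=barpose(50,[475,95,28]);_,p,R0=state();print("heel now",p*1e3+R0@c,"pitch",15+np.degrees(np.arcsin(-R0[2,0])))
b=get_image("scene");cv2.imwrite("pics/b6.png",cv2.resize(b[130:280,260:460],(800,600),interpolation=3)[:,:,::-1])
E
```

```text
t: 12.12
tool_pos: [0.4502, -0.0706, 0.0338]
tool_rot: [-2.266, -1.947, -0.253]
contact_force: [-1.4, -10.4, -2.8]
opening: 0.025
grip_force: 124.3
12.12 p [450.2 -70.6  33.8] x [0.147 0.965 0.22 ] z [ 0.034  0.217 -0.976] F [ -1.4 -10.4  -2.8] M [-1.69  0.26 -0.01] op 25.0 g 124.3 q [-0.45 -0.12  2.15  0.23  1.19 -0.39]
heel now [475.0034697   92.21475349  23.60228861] pitch 2.3136566607863713
```

View pics/b6.png

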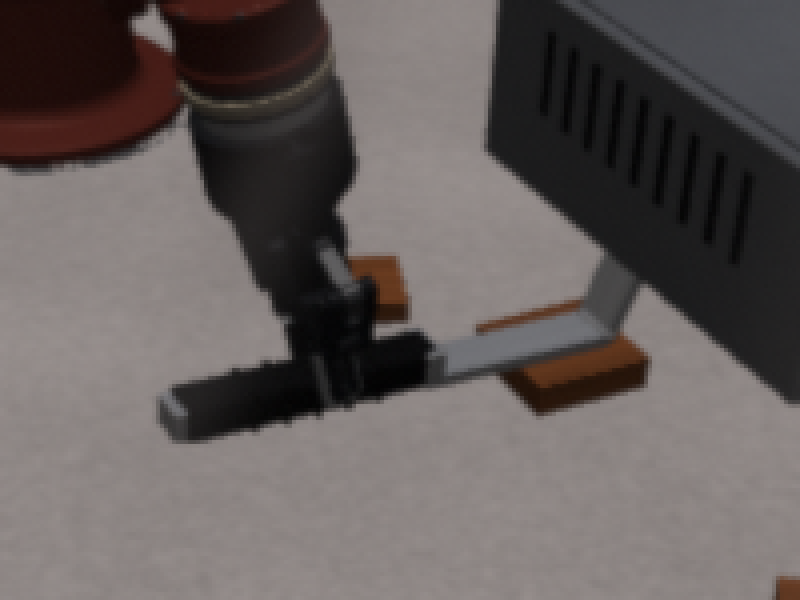

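The bar is nearly flat on the block and the unit is up: its lower corner rose from (780,432) to (793,403). I press the last 2°.

```bash
python3 -m crank '[[-1.0,0,3.5,0,0.0200,0,-1],[-1.0,0,3.5,0,0.0200,0,-1],[-0.3,0,0.5,0,0,0,-1],[-0.3,0,0.5,0,0,0,-1],[0,0,0,0,0,0,-1],[0,0,0,0,0,0,-1],[0,0,0,0,0,0,-1],[0,0,0,0,0,0,-1],[0,0,0,0,0,0,-1],[0,0,0,0,0,0,-1]]' 120
python3 - <<'E'
from h import *
show();R,q,c=barpose(50,[475,95,28]);_,p,R0=state();print("heel now",p*1e3+R0@c,"pitch",15+np.degrees(np.arcsin(-R0[2,0])))
E
```

```text
t: 13.0
tool_pos: [0.4512, -0.0711, 0.0278]
tool_rot: [-2.24, -1.93, -0.298]
contact_force: [-6.0, -8.4, 10.9]
opening: 0.0248
grip_force: 126.3
13.0 p [451.2 -71.1  27.8] x [0.143 0.955 0.26 ] z [ 0.04   0.257 -0.966] F [-6.  -8.4 10.9] M [-0.87  0.98  0.55] op 24.8 g 126.3 q [-0.48 -0.1   2.14  0.27  1.19 -0.44]
heel now [475.69997405  92.03144258  24.49584284] pitch -0.053413556927313977
```

```bash
python3 -m crank '[[0,0,0,0,0,0,-0.2],[0,0,0,0,0,0,-0.1],[0,0,0,0,0,0,0],[0,0,0,0,0,0,0.1],[0,0,0,0,0,0,0.3],[0,0,0,0,0,0,0.3],[0,0,0,0,0,0,0.3],[0,0,-5,0,0,0,0.3],[0,0,-10,0,0,0,0.3],[0,0,-15,0,0,0,0.3]]' 60
python3 -m crank '[[0,0,-20,0,0,0,0.5],[0,0,-25,0,0,0,0.5],[0,0,-25,0,0,0,0.5],[0,0,-25,0,0,0,0.5],[-20,0,-10,0,0,0,0.5],[-30,0,0,0,0,0,0.5],[-30,0,0,0,0,0,0.5],[-30,0,0,0,0,0,0.5],[-30,0,0,0,0,0,0.5],[-30,0,0,0,0,0,0.5]]' 60
python3 - <<'E'
from h import *
show();a=get_image("top");b=get_image("scene")
cv2.imwrite("pics/t7.png",a[:,:,::-1]);cv2.imwrite("pics/s7.png",b[:,:,::-1])
A=cv2.resize(a[190:350,20:240],(550,400),interpolation=3);B=cv2.resize(b[80:330,270:600],(792,600),interpolation=3)
cv2.imwrite("pics/b7.png",B[:,:,::-1]);cv2.imwrite("pics/a7.png",cv2.resize(a[170:370,180:420],None,fx=3,fy=3,interpolation=3)[:,:,::-1])
E
```

```text
t: 13.83
tool_pos: [0.4476, -0.0769, 0.0543]
tool_rot: [-2.238, -1.921, -0.3]
contact_force: [-0.3, -0.6, -0.2]
opening: 0.0555
grip_force: 0.0
t: 14.67
tool_pos: [0.4193, -0.2687, 0.1117]
tool_rot: [-2.241, -1.923, -0.302]
contact_force: [0.8, 0.1, -0.1]
opening: 0.0639
grip_force: 0.0
14.67 p [ 419.3 -268.7  111.7] x [0.146 0.953 0.264] z [ 0.041  0.26  -0.965] F [ 0.8  0.1 -0.1] M [-0.09  0.04  0.01] op 63.9 g 0.0 q [-0.84 -0.05  1.94  0.21  1.42 -0.73]
```

View pics/b7.png

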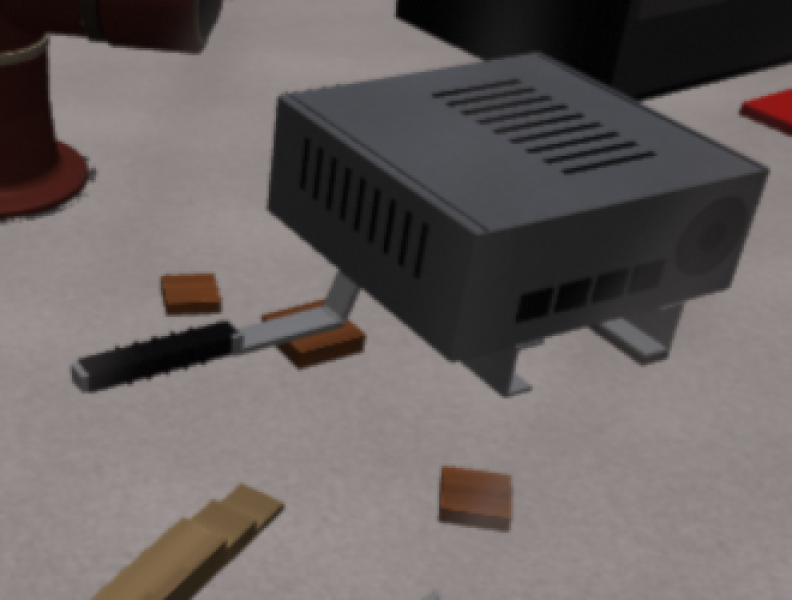

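The bar lies flat and holds the unit up on its own, with the runner foot visibly off the bench at (515,390). The small blocks, the chock and the other things are untouched. I re-measure the wall line and plan the chock grasp.

```bash
cat >> h.py <<'E'
def wall(f,z,th=85):
    g=cv2.cvtColor(cv2.imread(f),6).astype(float);pts=[]
    for r in list(range(240,270))+list(range(325,346)):
        row=g[r,175:222];i=np.where((row[:-1]<th)&(row[1:]>=th))[0]
        if len(i):i=i.max();pts.append((175+i+(th-row[i])/(row[i+1]-row[i]),r))
    W=np.array([pl("top",p,z)[:2] for p in pts])*1e3;v=cv2.fitLine(W.astype(np.float32),cv2.DIST_HUBER,0,.01,.01).ravel();v*=np.sign(v[0])
    return v[:2],v[2:],np.median(np.abs((W-v[2:])@np.array([-v[1],v[0]])))
E
python3 - <<'E'
from h import *
for f,z in(("pics/top0.png",.05),("pics/t7.png",.066)):
    vv,p0,e=wall(f,z);print(f,vv,e,"y at x=475,560:",[p0[1]+(x-p0[0])*vv[1]/vv[0] for x in(475,560)])
# near lower +x corner in the lifted picture: crop (452,360) of b7
s=(270+452/2.4,80+360/2.4);c,d=ray("scene",s);print("corner on plane z=66",pl("scene",s,.066))
d=(-.317,.948);R=tool(d,np.radians(10));g=np.array([677,-268.5,7.])
T=rowto(R,g-80*R[:,2],14);rowto(R,g,5,T)
E
```

```text
pics/top0.png [ 0.98850673 -0.1511768 ] 0.16474953421795707 y at x=475,560: [np.float32(95.0084), np.float32(82.00897)]
pics/t7.png [ 0.9885004  -0.15121801] 0.18754851825059704 y at x=475,560: [np.float32(100.25722), np.float32(87.25416)]
corner on plane z=66 [0.63080377 0.08065292 0.066     ]
14 x [-2.45, 18.84, 1.33] [0.0074, -0.0065, -0.0334]
5 x [0.0, -0.0, 16.0] [-0.0, 0.0, 0.0]
```

```bash
python3 -m crank '[[-2.45,18.8,1.3,0.0074,-0.0065,-0.0334,0.8],[-2.45,18.8,1.3,0.0074,-0.0065,-0.0334,0.8],[-2.45,18.8,1.3,0.0074,-0.0065,-0.0334,0.8],[-2.45,18.8,1.3,0.0074,-0.0065,-0.0334,0.8],[-2.45,18.8,1.3,0.0074,-0.0065,-0.0334,0.8],[-2.45,18.8,1.3,0.0074,-0.0065,-0.0334,0.8],[-2.45,18.8,1.3,0.0074,-0.0065,-0.0334,0.8],[-2.45,18.8,1.3,0.0074,-0.0065,-0.0334,0.8],[-2.45,18.8,1.3,0.0074,-0.0065,-0.0334,0.8],[-2.45,18.8,1.3,0.0074,-0.0065,-0.0334,0.8]]' 40
python3 -m crank '[[-2.45,18.8,1.3,0.0074,-0.0065,-0.0334,0.8],[-2.45,18.8,1.3,0.0074,-0.0065,-0.0334,0.8],[-2.45,18.8,1.3,0.0074,-0.0065,-0.0334,0.8],[-2.45,18.8,1.3,0.0074,-0.0065,-0.0334,0.8],[0,0,0,0,0,0,0.8],[0,0,0,0,0,0,0.8],[0,0,0,0,0,0,0.8],[0,0,0,0,0,0,0.8],[0,0,0,0,0,0,0.8],[0,0,0,0,0,0,0.8]]' 40
python3 - <<'E'
from h import *
show();d=(-.317,.948);R=tool(d,np.radians(10));rowto(R,[677,-268.5,7.],6)
E
```

```text
t: 15.6
tool_pos: [0.608, -0.2865, 0.0944]
tool_rot: [-1.898, -2.303, -0.198]
contact_force: [0.3, -0.4, 0.5]
opening: 0.0763
grip_force: 0.0
t: 16.43
tool_pos: [0.6813, -0.2778, 0.0868]
tool_rot: [-1.747, -2.434, -0.154]
contact_force: [0.7, -0.1, -0.2]
opening: 0.0767
grip_force: 0.0
16.43 p [ 681.3 -277.8   86.8] x [-0.315  0.933  0.174] z [-0.055  0.165 -0.985] F [ 0.7 -0.1 -0.2] M [-0.08 -0.02  0.01] op 76.7 g 0.0 q [-0.53  0.49  1.34  0.12  1.44 -0.88]
6 x [-0.65, -0.19, 13.4] [0.0001, -0.0, 0.0005]
```

```bash
python3 -m crank '[[-0.6,-0.2,13.4,0,0,0,0.8],[-0.6,-0.2,13.4,0,0,0,0.8],[-0.6,-0.2,13.4,0,0,0,0.8],[-0.6,-0.2,13.4,0,0,0,0.8],[-0.6,-0.2,13.4,0,0,0,0.8],[-0.6,-0.2,13.4,0,0,0,0.8],[0,0,0,0,0,0,0.8],[0,0,0,0,0,0,0.4],[0,0,0,0,0,0,0.2],[0,0,0,0,0,0,0.1]]' 40
python3 -m crank '[[0,0,0,0,0,0,0],[0,0,0,0,0,0,-0.1],[0,0,0,0,0,0,-0.2],[0,0,0,0,0,0,-0.4],[0,0,0,0,0,0,-1],[0,0,0,0,0,0,-1],[0,0,0,0,0,0,-1],[0,0,0,0,0,0,-1],[0,0,0,0,0,0,-1],[0,0,0,0,0,0,-1]]' 40
python3 - <<'E'
from h import *
show();_,p,R0=state();p=p*1e3
rowto(R0,p+[0,0,30],10)
R=tool(n,np.radians(10));W=np.array([570.5,85.7,0])
# chock origin = TCP + xg along chock; xg=~128 at grip
tgt=W+(-75-128)*n+[0,0,p[2]+30];T=rowto(R,tgt,17,SE(R0,p+[0,0,30]));print(tgt)
E
```

```text
t: 17.27
tool_pos: [0.6784, -0.2685, 0.0081]
tool_rot: [-1.747, -2.437, -0.155]
contact_force: [0.3, 0.1, 0.5]
opening: 0.047
grip_force: 0.0
t: 18.1
tool_pos: [0.6784, -0.2686, 0.0083]
tool_rot: [-1.747, -2.437, -0.155]
contact_force: [0.4, -1.4, 6.1]
opening: 0.039
grip_force: 41.0
18.1 p [ 678.4 -268.6    8.3] x [-0.317  0.933  0.172] z [-0.053  0.164 -0.985] F [ 0.4 -1.4  6.1] M [-0.07  0.11  0.04] op 39.0 g 41.0 q [-0.52  0.56  1.39  0.12  1.32 -0.89]
10 x [0.52, 0.01, -2.96] [-0.0, 0.0, 0.0]
17 x [9.77, -7.26, 1.7] [-0.0047, 0.0001, 0.0278]
[ 539.8064     -114.9655       38.34953368]
```

```bash
python3 -m crank '[[1.7,0,-9.9,0,0,0,-1],[1.7,0,-9.9,0,0,0,-1],[1.7,0,-9.9,0,0,0,-1],[9.8,-7.3,1.7,-0.0047,0,0.0278,-1],[9.8,-7.3,1.7,-0.0047,0,0.0278,-1],[9.8,-7.3,1.7,-0.0047,0,0.0278,-1],[9.8,-7.3,1.7,-0.0047,0,0.0278,-1],[9.8,-7.3,1.7,-0.0047,0,0.0278,-1],[9.8,-7.3,1.7,-0.0047,0,0.0278,-1],[9.8,-7.3,1.7,-0.0047,0,0.0278,-1]]' 60
python3 -m crank '[[9.8,-7.3,1.7,-0.0047,0,0.0278,-1],[9.8,-7.3,1.7,-0.0047,0,0.0278,-1],[9.8,-7.3,1.7,-0.0047,0,0.0278,-1],[9.8,-7.3,1.7,-0.0047,0,0.0278,-1],[9.8,-7.3,1.7,-0.0047,0,0.0278,-1],[9.8,-7.3,1.7,-0.0047,0,0.0278,-1],[9.8,-7.3,1.7,-0.0047,0,0.0278,-1],[9.8,-7.3,1.7,-0.0047,0,0.0278,-1],[9.8,-7.3,1.7,-0.0047,0,0.0278,-1],[9.8,-7.3,1.7,-0.0047,0,0.0278,-1]]'
python3 -m crank '[[0,0,0,0,0,0,-1],[0,0,0,0,0,0,-1],[0,0,0,0,0,0,-1],[0,0,0,0,0,0,-1],[0,0,0,0,0,0,-1],[0,0,0,0,0,0,-1],[0,0,0,0,0,0,-1],[0,0,0,0,0,0,-1],[0,0,0,0,0,0,-1],[0,0,0,0,0,0,-1]]'
python3 - <<'E'
from h import *
show();a=get_image("top");cv2.imwrite("pics/t8.png",a[:,:,::-1])
hsv=cv2.cvtColor(a,cv2.COLOR_RGB2HSV);m=cv2.inRange(hsv,(14,60,40),(28,255,255))
c=max(cv2.findContours(m,0,1)[0],key=cv2.contourArea);print(cv2.boundingRect(c))
o,p,R=state();w=np.array([pl("top",q,.038+.008)[:2] for q in c[:,0].astype(float)])*1e3
u=R[:2,0]/np.hypot(*R[:2,0]);l=np.array([-u[1],u[0]]);q=w-p[:2]*1e3
print("along",(q@u).min(),(q@u).max(),"across",(q@l).min(),(q@l).max(),"rect",cv2.minAreaRect(w.astype(np.float32)))
E
```

```text
t: 18.93
tool_pos: [0.6107, -0.2124, 0.0376]
tool_rot: [-1.985, -2.257, -0.174]
contact_force: [-0.4, -0.3, -1.0]
opening: 0.0385
grip_force: 61.8
t: 19.77
tool_pos: [0.5378, -0.1133, 0.038]
tool_rot: [-2.294, -1.965, -0.198]
contact_force: [-0.1, -0.2, -1.9]
opening: 0.0389
grip_force: 61.8
t: 20.6
tool_pos: [0.5382, -0.1139, 0.0373]
tool_rot: [-2.292, -1.966, -0.198]
contact_force: [-0.3, -0.0, -1.9]
opening: 0.0386
grip_force: 61.7
20.6 p [ 538.2 -113.9   37.3] x [0.15  0.973 0.174] z [ 0.024  0.172 -0.985] F [-0.3 -0.  -1.9] M [-0.25  0.02 -0.01] op 38.6 g 61.7 q [-0.43  0.1   1.92  0.18  1.18 -0.35]
(0, 7, 640, 20)
along -781.3464317663181 821.6702802645798 across -787.815887898164 -507.0093363490676 rect ((1179.8758544921875, -193.64959716796875), (37.122188568115234, 1619.57177734375), 0.05337231233716011)
```

```bash
python3 - <<'E'
from h import *
a=cv2.imread("pics/t8.png");hsv=cv2.cvtColor(a,cv2.COLOR_BGR2HSV)
m=cv2.inRange(hsv,(14,60,50),(28,255,255));r=np.zeros_like(m);r[215:330,190:330]=m[215:330,190:330]
c=max(cv2.findContours(r,0,1)[0],key=cv2.contourArea);print(cv2.boundingRect(c),cv2.contourArea(c))
o,p,R=state();u=R[:2,0]/np.hypot(*R[:2,0]);l=np.array([-u[1],u[0]])
for z in(.037,):
    w=np.array([pl("top",q,z)[:2] for q in c[:,0].astype(float)])*1e3;q=w-p[:2]*1e3
    f=q[q@u>60];print("u",u,"nose along",(f@u).max(),"across",(f@l).min(),(f@l).max(),"rect",cv2.minAreaRect(f.astype(np.float32)))
W=np.array([570.5,85.7,0]);d=p*1e3-W;print("TCP rel wall: along",d@v,"in",d@n)
R1=tool(n,np.radians(10))
tgt=W+(-75-128)*n+[0,0,10.];T=rowto(R1,tgt,10);rowto(R1,tgt+100*n,10,T)
E
```

```text
(217, 250, 53, 23) 747.5
u [0.15239745 0.98831929] nose along 168.61358246607097 across -22.573183679449368 18.367046198509644 rect ((18.848224639892578, 112.60226440429688), (108.99845123291016, 40.14720916748047), 83.23121643066406)
TCP rel wall: along -1.718424323537004 in -202.15015589412872
10 x [-0.56, 0.18, 2.68] [-0.0002, 0.0, -0.0001]
10 x [9.85, 0.0, 1.74] [0.0, 0.0, 0.0]
```

```bash
python3 -m crank '[[-0.5,0.2,2.7,0,0,0,-1],[-0.5,0.2,2.7,0,0,0,-1],[-0.5,0.2,2.7,0,0,0,-1],[-0.5,0.2,2.7,0,0,0,-1],[-0.5,0.2,2.7,0,0,0,-1],[-0.5,0.2,2.7,0,0,0,-1],[-0.5,0.2,2.7,0,0,0,-1],[-0.5,0.2,2.7,0,0,0,-1],[-0.5,0.2,2.7,0,0,0,-1],[-0.5,0.2,2.7,0,0,0,-1]]'
python3 -m crank '[[9.8,0,1.7,0,0,0,-1],[9.8,0,1.7,0,0,0,-1],[9.8,0,1.7,0,0,0,-1],[9.8,0,1.7,0,0,0,-1],[9.8,0,1.7,0,0,0,-1],[9.8,0,1.7,0,0,0,-1],[9.8,0,1.7,0,0,0,-1],[5,0,0.9,0,0,0,-1],[0,0,0,0,0,0,-1],[0,0,0,0,0,0,-1]]'
python3 - <<'E'
from h import *
show();_,p,R=state();d=p*1e3-np.array([570.5,85.7,0]);print("along",d@v,"origin in",d@n+128.6)
E
```

```text
t: 21.48
tool_pos: [0.5402, -0.1144, 0.0096]
tool_rot: [-2.292, -1.966, -0.198]
contact_force: [0.5, 0.7, -2.0]
opening: 0.0388
grip_force: 61.7
t: 22.32
tool_pos: [0.5515, -0.0403, 0.0101]
tool_rot: [-2.291, -1.967, -0.198]
contact_force: [0.1, -0.2, -1.4]
opening: 0.0389
grip_force: 61.7
22.32 p [551.5 -40.3  10.1] x [0.149 0.973 0.173] z [ 0.024  0.172 -0.985] F [ 0.1 -0.2 -1.4] M [-0.23  0.05  0.01] op 38.9 g 61.7 q [-0.3   0.13  1.94  0.19  1.11 -0.23]
along 0.2713500101137427 origin in 1.1922493286277245
```

```bash
python3 -m crank '[[4.9,0,1.0,0,0,0,-1],[4.9,0,1.0,0,0,0,-1],[4.9,0,1.0,0,0,0,-1],[4.9,0,1.0,0,0,0,-1],[4.9,0,0.87,0,0,0,-1],[4.9,0,0.87,0,0,0,-1],[4.9,0,0.87,0,0,0,-1],[4.9,0,0.87,0,0,0,-1],[0,0,0,0,0,0,-1],[0,0,0,0,0,0,-1]]'
python3 - <<'E'
from h import *
show();_,p,R=state();d=p*1e3-np.array([570.5,85.7,0]);print("along",d@v,"origin in",d@n+128.6)
E
```

```text
t: 23.15
tool_pos: [0.5576, -0.0008, 0.0095]
tool_rot: [-2.291, -1.967, -0.198]
contact_force: [-0.2, -0.0, -1.9]
opening: 0.0389
grip_force: 61.7
23.15 p [557.6  -0.8   9.5] x [0.149 0.973 0.173] z [ 0.024  0.172 -0.985] F [-0.2 -0.  -1.9] M [-0.23 -0.04 -0.04] op 38.9 g 61.7 q [-0.22  0.14  1.93  0.2   1.09 -0.16]
along 0.2862127171184401 origin in 41.121275920730014
```

```bash
cat > st.py <<'E'
from h import *
show();_,p,R=state();d=p*1e3-np.array([570.5,85.7,0]);print("along",d@v,"origin in",d@n+128.6)
E
python3 -m crank '[[1.97,0,0.35,0,0,0,-1],[1.97,0,0.35,0,0,0,-1],[1.97,0,0.35,0,0,0,-1],[1.48,0,0.26,0,0,0,-1],[0.98,0,0.17,0,0,0,-1],[0.98,0,0.17,0,0,0,-1],[0.98,0,0.17,0,0,0,-1],[0,0,0,0,0,0,-1],[0,0,0,0,0,0,-1],[0,0,0,0,0,0,-1]]'; python3 st.py
```

```text
t: 23.98
tool_pos: [0.5591, 0.0092, 0.0095]
tool_rot: [-2.292, -1.966, -0.198]
contact_force: [-0.0, -0.3, -1.5]
opening: 0.0384
grip_force: 61.7
23.98 p [559.1   9.2   9.5] x [0.15  0.973 0.174] z [ 0.024  0.172 -0.985] F [-0.  -0.3 -1.5] M [-0.25  0.01  0.02] op 38.4 g 61.7 q [-0.2   0.14  1.93  0.2   1.09 -0.14]
along 0.3308359079668808 origin in 51.27963175189474
```

```bash
python3 -m crank '[[0.6,0,0.1,0,0,0,-1],[0.6,0,0.1,0,0,0,-1],[0.6,0,0.1,0,0,0,-1],[0.6,0,0.1,0,0,0,-1],[0.6,0,0.1,0,0,0,-1],[0,0,0,0,0,0,-1],[0,0,0,0,0,0,-1],[0,0,0,0,0,0,-1],[0,0,0,0,0,0,-1],[0,0,0,0,0,0,-1]]'; python3 st.py
```

```text
t: 24.82
tool_pos: [0.5596, 0.0122, 0.0096]
tool_rot: [-2.292, -1.966, -0.198]
contact_force: [0.0, -0.1, -1.8]
opening: 0.0389
grip_force: 61.7
24.82 p [559.6  12.2   9.6] x [0.15  0.973 0.174] z [ 0.024  0.172 -0.985] F [ 0.  -0.1 -1.8] M [-0.22  0.03 -0.03] op 38.9 g 61.7 q [-0.2   0.14  1.93  0.2   1.09 -0.14]
along 0.3478591282311996 origin in 54.33862433429904
```

```bash
python3 -c "
from h import *
import sys;o=state()[0];sys.exit(abs(o['contact_force'][1])>2.5)" && python3 -m crank '[[0.6,0,0.1,0,0,0,-1],[0.6,0,0.1,0,0,0,-1],[0.6,0,0.1,0,0,0,-1],[0.6,0,0.1,0,0,0,-1],[0.6,0,0.1,0,0,0,-1],[0,0,0,0,0,0,-1],[0,0,0,0,0,0,-1],[0,0,0,0,0,0,-1],[0,0,0,0,0,0,-1],[0,0,0,0,0,0,-1]]'; python3 st.py
```

```text
24.82 p [559.6  12.2   9.6] x [0.15  0.973 0.174] z [ 0.024  0.172 -0.985] F [ 0.  -0.1 -1.8] M [-0.22  0.03 -0.03] op 38.9 g 61.7 q [-0.2   0.14  1.93  0.2   1.09 -0.14]
along 0.3478591282311996 origin in 54.33862433429904False
```

```bash
python3 -c "
from h import *
import sys;o=state()[0];sys.exit(abs(o['contact_force'][1])>2.5)" && python3 -m crank '[[0.6,0,0.1,0,0,0,-1],[0.6,0,0.1,0,0,0,-1],[0.6,0,0.1,0,0,0,-1],[0.6,0,0.1,0,0,0,-1],[0.6,0,0.1,0,0,0,-1],[0,0,0,0,0,0,-1],[0,0,0,0,0,0,-1],[0,0,0,0,0,0,-1],[0,0,0,0,0,0,-1],[0,0,0,0,0,0,-1]]'; python3 st.py
```

```text
24.82 p [559.6  12.2   9.6] x [0.15  0.973 0.174] z [ 0.024  0.172 -0.985] F [ 0.  -0.1 -1.8] M [-0.22  0.03 -0.03] op 38.9 g 61.7 q [-0.2   0.14  1.93  0.2   1.09 -0.14]
along 0.3478591282311996 origin in 54.33862433429904False
```

```bash
cat > ok.py <<'E'
from h import *
import sys;o=state()[0];sys.exit(int(abs(o['contact_force'][1])>2.5))
E
python3 ok.py && python3 -m crank '[[0.6,0,0.1,0,0,0,-1],[0.6,0,0.1,0,0,0,-1],[0.6,0,0.1,0,0,0,-1],[0.6,0,0.1,0,0,0,-1],[0.6,0,0.1,0,0,0,-1],[0,0,0,0,0,0,-1],[0,0,0,0,0,0,-1],[0,0,0,0,0,0,-1],[0,0,0,0,0,0,-1],[0,0,0,0,0,0,-1]]' >/dev/null; python3 st.py
```

```text
25.65 p [560.1  15.3   9.6] x [0.15  0.973 0.174] z [ 0.024  0.172 -0.985] F [ 0.2  0.3 -1.3] M [-0.15 -0.02 -0.01] op 38.6 g 61.7 q [-0.19  0.14  1.93  0.2   1.09 -0.13]
along 0.34063979941262446 origin in 57.389077076886565
```

```bash
python3 ok.py && python3 -m crank '[[0.6,0,0.1,0,0,0,-1],[0.6,0,0.1,0,0,0,-1],[0.6,0,0.1,0,0,0,-1],[0.6,0,0.1,0,0,0,-1],[0.6,0,0.1,0,0,0,-1],[0,0,0,0,0,0,-1],[0,0,0,0,0,0,-1],[0,0,0,0,0,0,-1],[0,0,0,0,0,0,-1],[0,0,0,0,0,0,-1]]' >/dev/null; python3 st.py
```

```text
26.48 p [560.5  18.3   9.6] x [0.15  0.973 0.174] z [ 0.024  0.172 -0.985] F [-0.1  0.2 -1.9] M [-0.27 -0.03  0.01] op 38.7 g 61.7 q [-0.19  0.14  1.93  0.2   1.09 -0.13]
along 0.3135827283197532 origin in 60.42137123769622
```

```bash
python3 ok.py && python3 -m crank '[[0.6,0,0.1,0,0,0,-1],[0.6,0,0.1,0,0,0,-1],[0.6,0,0.1,0,0,0,-1],[0.6,0,0.1,0,0,0,-1],[0.6,0,0.1,0,0,0,-1],[0,0,0,0,0,0,-1],[0,0,0,0,0,0,-1],[0,0,0,0,0,0,-1],[0,0,0,0,0,0,-1],[0,0,0,0,0,0,-1]]' >/dev/null; python3 st.py
```

```text
27.32 p [560.9  20.5   9.6] x [0.15  0.974 0.172] z [ 0.024  0.171 -0.985] F [-1.4 -5.7 -1. ] M [-0.9   0.19  0.08] op 39.0 g 61.8 q [-0.18  0.14  1.93  0.2   1.09 -0.12]
along 0.37570105570644685 origin in 62.7445258481431
```

```bash
python3 -m crank '[[-0.05,0,0.32,0,0,0,-1],[-0.05,0,0.32,0,0,0,-1],[-0.05,0,0.32,0,0,0,-1],[-0.05,0,0.32,0,0,0,-1],[0,0,0,0,0,0,-1],[0,0,0,0,0,0,-1],[0,0,0,0,0,0,-0.05],[0,0,0,0,0,0,0],[0,0,0,0,0,0,0.1],[0,0,0,0,0,0,0.2]]' 30; python3 st.py
python3 -m crank '[[0,0,0,0,0,0,0.3],[0,0,0,0,0,0,0.3],[0,0,-10,0,0,0,0.3],[0,0,-20,0,0,0,0.3],[0,0,-20,0,0,0,0.3],[0,0,-20,0,0,0,0.3],[0,0,-20,0,0,0,0.3],[-20,0,-20,0,0,0,0.3],[-30,0,0,0,0,0,0.3],[-30,0,0,0,0,0,0.3]]'; python3 st.py
```

```text
t: 28.15
tool_pos: [0.5612, 0.0217, 0.0086]
tool_rot: [-2.292, -1.966, -0.199]
contact_force: [-0.2, -1.3, -0.7]
opening: 0.0511
grip_force: 0.0
28.15 p [561.2  21.7   8.6] x [0.15  0.973 0.174] z [ 0.025  0.173 -0.985] F [-0.2 -1.3 -0.7] M [-0.08  0.09  0.01] op 51.1 g 0.0 q [-0.18  0.14  1.93  0.2   1.09 -0.12]
along 0.5052949450227473 origin in 63.91510360372624
t: 28.98
tool_pos: [0.5479, -0.0766, 0.1061]
tool_rot: [-2.293, -1.972, -0.203]
contact_force: [-0.2, 0.3, -0.8]
opening: 0.0559
grip_force: 0.0
28.98 p [547.9 -76.6 106.1] x [0.147 0.974 0.173] z [ 0.029  0.17  -0.985] F [-0.2  0.3 -0.8] M [-0.06 -0.04  0.05] op 55.9 g 0.0 q [-0.36  0.    1.89  0.18  1.29 -0.26]
along 2.163885497371922 origin in -35.26886032994895
```

```bash
python3 - <<'E'
from h import *
a=get_image("top");cv2.imwrite("pics/t9.png",a[:,:,::-1]);hsv=cv2.cvtColor(a,cv2.COLOR_RGB2HSV)
def rect(m,z,reg):
    r=np.zeros_like(m);x0,y0,x1,y1=reg;r[y0:y1,x0:x1]=m[y0:y1,x0:x1]
    for c in sorted(cv2.findContours(r,0,1)[0],key=cv2.contourArea)[-2:]:
        w=np.array([pl("top",p,z)[:2] for p in c[:,0].astype(float)],np.float32);A=cv2.minAreaRect(w*1000);print(cv2.contourArea(c),A,cv2.boxPoints(A).round().tolist())
rect(cv2.inRange(hsv,(0,0,0),(180,255,75)),.042,(225,290,320,335))
rect(cv2.inRange(hsv,(14,60,50),(28,255,255)),.028,(180,215,330,300))
R,p=tool(n,np.radians(15)),np.array([450,-70.5,28.]);
T=rowto(R,p-70*R[:,2],10);rowto(R,p,5,T)
E
```

```text
98.5 ((442.863037109375, -144.81686401367188), (26.46968650817871, 27.494972229003906), 76.47997283935547) [[426.0, -154.0], [453.0, -161.0], [459.0, -135.0], [433.0, -129.0]]
204.5 ((425.8765869140625, -47.31817626953125), (126.15509033203125, 73.08258819580078), 74.65288543701172) [[374.0, -98.0], [444.0, -118.0], [478.0, 4.0], [407.0, 23.0]]
0.0 ((575.7386474609375, -185.10238647460938), (0.0, 0.0), 0.0) [[576.0, -185.0], [576.0, -185.0], [576.0, -185.0], [576.0, -185.0]]
612.0 ((565.8145751953125, 42.55562973022461), (102.01212310791016, 39.73753356933594), 81.61671447753906) [[539.0, -5.0], [578.0, -11.0], [593.0, 90.0], [554.0, 96.0]]
10 x [-2.36, -9.65, 0.32] [0.0, 0.0092, -0.0003]
5 x [-0.0, 0.0, 14.0] [0.0, -0.0, 0.0]
```

```bash
python3 -m crank '[[-2.4,-9.65,0.3,0,0.0092,-0.0003,0.4],[-2.4,-9.65,0.3,0,0.0092,-0.0003,0.4],[-2.4,-9.65,0.3,0,0.0092,-0.0003,0.4],[-2.4,-9.65,0.3,0,0.0092,-0.0003,0.4],[-2.4,-9.65,0.3,0,0.0092,-0.0003,0.4],[-2.4,-9.65,0.3,0,0.0092,-0.0003,0.4],[-2.4,-9.65,0.3,0,0.0092,-0.0003,0.4],[-2.4,-9.65,0.3,0,0.0092,-0.0003,0.4],[-2.4,-9.65,0.3,0,0.0092,-0.0003,0.4],[-2.4,-9.65,0.3,0,0.0092,-0.0003,0.4]]'
python3 -m crank '[[0,0,0,0,0,0,0.4],[0,0,0,0,0,0,0.4],[0,0,0,0,0,0,0.4],[0,0,0,0,0,0,0.4],[0,0,0,0,0,0,0.4],[0,0,0,0,0,0,0.4],[0,0,0,0,0,0,0.4],[0,0,0,0,0,0,0.4],[0,0,0,0,0,0,0.4],[0,0,0,0,0,0,0.4]]' >/dev/null
python3 - <<'E'
from h import *
show();rowto(tool(n,np.radians(15)),np.array([450,-70.5,28.5]),6)
E
```

```text
t: 29.87
tool_pos: [0.4465, -0.0835, 0.0949]
tool_rot: [-2.237, -1.925, -0.299]
contact_force: [-0.6, -0.7, -0.3]
opening: 0.0595
grip_force: 0.0
30.7 p [447.5 -83.4  94.9] x [0.144 0.954 0.263] z [ 0.038  0.261 -0.965] F [ 1.1 -0.   0.9] M [-0.19  0.01 -0.06] op 60.0 g 0.0 q [-0.5  -0.2   2.11  0.26  1.34 -0.43]
6 x [-0.78, 0.1, 11.26] [-0.0004, -0.0008, 0.0003]
```

```bash
python3 -m crank '[[-0.8,0.1,11.3,0,0,0,0.4],[-0.8,0.1,11.3,0,0,0,0.4],[-0.8,0.1,11.3,0,0,0,0.4],[-0.8,0.1,11.3,0,0,0,0.4],[-0.8,0.1,11.3,0,0,0,0.4],[-0.8,0.1,11.3,0,0,0,0.4],[0,0,0,0,0,0,0.2],[0,0,0,0,0,0,0],[0,0,0,0,0,0,-0.2],[0,0,0,0,0,0,-0.4]]' 120
python3 -m crank '[[0,0,0,0,0,0,-1],[0,0,0,0,0,0,-1],[0,0,0,0,0,0,-1],[0,0,0,0,0,0,-1],[0,0,0,0,0,0,-1],[0,0,0,0,0,0,-1],[0,0,0,0,0,0,-1],[0,0,0,0,0,0,-1],[0,0,0,0,0,0,-1],[0,0,0,0,0,0,-1]]' 120 >/dev/null
python3 - <<'E'
from h import *
show();_,p,R=state()
xg=(np.array([475,92.5,0])-p*1e3)@n;print("xg",xg)
E
```

```text
t: 31.53
tool_pos: [0.4506, -0.0709, 0.029]
tool_rot: [-2.238, -1.927, -0.299]
contact_force: [0.6, -0.0, -0.1]
opening: 0.0264
grip_force: 50.2
32.37 p [450.6 -71.   28.9] x [0.144 0.954 0.263] z [ 0.039  0.26  -0.965] F [-0.4 -2.6  4.9] M [-0.27  0.09  0.19] op 25.0 g 118.5 q [-0.48 -0.1   2.14  0.27  1.2  -0.44]
xg 165.29754841963947
```

```bash
python3 -m crank '[[1.26,0,-4.13,0,-0.0262,0,-1],[1.26,0,-4.13,0,-0.0262,0,-1],[1.26,0,-4.13,0,-0.0262,0,-1],[1.26,0,-4.13,0,-0.0262,0,-1],[1.26,0,-4.13,0,-0.0262,0,-1],[1.26,0,-4.13,0,-0.0262,0,-1],[1.26,0,-4.13,0,-0.0262,0,-1],[0,0,0,0,0,0,-1],[0,0,0,0,0,0,-1],[0,0,0,0,0,0,-1]]' 120 >/dev/null
cat > sb.py <<'E'
from h import *
show();R,q,c=barpose(50,[475,95,28]);_,p,R0=state();print("heel now",p*1e3+R0@c,"pitch",15+np.degrees(np.arcsin(-R0[2,0])))
E
python3 sb.py
```

```text
33.2 p [450.9 -66.7  58.6] x [0.149 0.985 0.085] z [ 0.012  0.084 -0.996] F [-0.7  3.   5.8] M [ 0.42 -0.14  0.02] op 25.3 g 119.3 q [-0.36 -0.18  2.14  0.09  1.2  -0.25]
heel now [475.00332336  93.36339138  26.23779946] pitch 10.10692054054746
```

```bash
python3 -m crank '[[1.26,0,-4.13,0,-0.0262,0,-1],[1.26,0,-4.13,0,-0.0262,0,-1],[1.26,0,-4.13,0,-0.0262,0,-1],[1.26,0,-4.13,0,-0.0262,0,-1],[1.26,0,-4.13,0,-0.0262,0,-1],[1.26,0,-4.13,0,-0.0262,0,-1],[1.26,0,-4.13,0,-0.0262,0,-1],[0,0,0,0,0,0,-1],[0,0,0,0,0,0,-1],[0,0,0,0,0,0,-1]]' 120 >/dev/null
python3 sb.py
python3 -m crank '[[1.7,0,-5.5,0,-0.0349,0,-1],[1.7,0,-5.5,0,-0.0349,0,-1],[1.7,0,-5.5,0,-0.0349,0,-1],[1.7,0,-5.5,0,-0.0349,0,-1],[1.7,0,-5.5,0,-0.0349,0,-1],[1.7,0,-5.5,0,-0.0349,0,-1],[1.7,0,-5.5,0,-0.0349,0,-1],[0,0,0,0,0,0,-1],[0,0,0,0,0,0,-1],[0,0,0,0,0,0,-1]]' 120 >/dev/null
python3 sb.py
```

```text
34.03 p [451.2 -58.1  86. ] x [ 0.149  0.984 -0.098] z [-0.018 -0.096 -0.995] F [ 1.3  0.8 -2.7] M [ 0.83 -0.47 -0.17] op 24.8 g 118.2 q [-0.23 -0.22  2.13 -0.1   1.23 -0.05]
heel now [474.03402167  93.36768918  24.65219722] pitch 20.601121330008475
34.87 p [454.2 -39.4 121.4] x [ 0.14   0.931 -0.336] z [-0.053 -0.332 -0.942] F [ 0.9  1.6 -2.4] M [ 1.21 -0.25 -0.02] op 25.6 g 118.4 q [-0.04 -0.21  2.08 -0.35  1.33  0.2 ]
heel now [473.91933047  92.92600931  24.76626608] pitch 34.632479554436046
```

```bash
python3 -m crank '[[-0.42,0,-1.2,0,0,0,-1],[-0.42,0,-1.2,0,0,0,-1],[0,0,0,0,0,0,-1],[-3,0,1.1,0,0,0,-1],[-5,0,1.8,0,0,0,-1],[-7,0,2.5,0,0,0,-1],[-7,0,2.5,0,0,0,-1],[-7,0,2.5,0,0,0,-1],[-7,0,2.5,0,0,0,-1],[-7,0,2.5,0,0,0,-1]]' 120
python3 -m crank '[[-7,0,2.5,0,0,0,-1],[-7,0,2.5,0,0,0,-1],[-7,0,2.5,0,0,0,-1],[-7,0,2.5,0,0,0,-1],[-7,0,-8,0,0,0,-1],[-7,0,-10,0,0,0,-1],[-7,0,-10,0,0,0,-1],[-7,0,-10,0,0,0,-1],[0,0,0,0,0,0,-1],[0,0,0,0,0,0,-1]]' 120
python3 - <<'E'
from h import *
show();a=get_image("top");cv2.imwrite("pics/t10.png",a[:,:,::-1]);cv2.imwrite("pics/s10.png",get_image("scene")[:,:,::-1])
_,p,R=state();print("heel",p*1e3+R@barpose(50,[0,0,0])[2])
R1=tool((.24,.971),np.radians(15));g=np.array([432.5,-332.2,8.5]);T=rowto(R1,g+[0,0,40],18);rowto(R1,g,10,T)
E
```

```text
t: 35.7
tool_pos: [0.4476, -0.0856, 0.1248]
tool_rot: [2.193, 1.887, -0.384]
contact_force: [-0.5, 0.0, -5.3]
opening: 0.0248
grip_force: 118.5
t: 36.53
tool_pos: [0.4427, -0.1276, 0.1723]
tool_rot: [2.192, 1.885, -0.379]
contact_force: [-0.7, -0.3, -7.6]
opening: 0.0248
grip_force: 119.3
36.53 p [ 442.7 -127.6  172.3] x [ 0.141  0.931 -0.338] z [-0.048 -0.334 -0.941] F [-0.7 -0.3 -7.6] M [ 0.28 -0.02 -0.01] op 24.8 g 119.3 q [-0.24 -0.31  2.07 -0.35  1.36 -0.02]
heel [461.08730614   5.08396948  73.10943125]
18 x [-11.04, 1.65, 7.51] [0.0001, 0.0336, 0.0052]
10 x [-1.04, -0.0, 3.86] [-0.0, -0.0, 0.0]
```

```bash
python3 -m crank '[[-11,1.65,7.5,0,0.0336,0.0052,-1],[-11,1.65,7.5,0,0.0336,0.0052,-1],[-11,1.65,7.5,0,0.0336,0.0052,-1],[-11,1.65,7.5,0,0.0336,0.0052,-1],[-11,1.65,7.5,0,0.0336,0.0052,-1],[-11,1.65,7.5,0,0.0336,0.0052,-1],[-11,1.65,7.5,0,0.0336,0.0052,-1],[-11,1.65,7.5,0,0.0336,0.0052,-1],[-11,1.65,7.5,0,0.0336,0.0052,-1],[-11,1.65,7.5,0,0.0336,0.0052,-1]]' 120
python3 -m crank '[[-11,1.65,7.5,0,0.0336,0.0052,-1],[-11,1.65,7.5,0,0.0336,0.0052,-1],[-11,1.65,7.5,0,0.0336,0.0052,-1],[-11,1.65,7.5,0,0.0336,0.0052,-1],[-11,1.65,7.5,0,0.0336,0.0052,-1],[-11,1.65,7.5,0,0.0336,0.0052,-1],[-11,1.65,7.5,0,0.0336,0.0052,-1],[-11,1.65,7.5,0,0.0336,0.0052,-1],[0,0,0,0,0,0,-1],[0,0,0,0,0,0,-1]]' 120
python3 - <<'E'
from h import *
show();_,p,R=state();b=get_image("scene");cv2.imwrite("pics/s11.png",b[:,:,::-1]);t=get_image("top");cv2.imwrite("pics/t11.png",t[:,:,::-1])
# blade (bright grey) pixels near the predicted toe, and predicted pixels
a=np.radians(15);B=R@np.c_[[np.cos(a),0,np.sin(a)],[0,-1,0],[np.sin(a),0,-np.cos(a)]];O=p*1e3-B@[-165,0,8.5]
for k,X in(("heelbot",[0,-15,0]),("toe",[14,-15,47]),("endbot+",[-255,-14,0]),("end-",[-255,14,22])):
    print(k,(O+B@X).round(1),"scene",np.round(proj("scene",(O+B@X)/1e3),1),"top",np.round(proj("top",(O+B@X)/1e3),1))
d=cv2.absdiff(cv2.imread("pics/s11.png"),cv2.imread("pics/s10.png")).max(2)
m=(d>25).astype(np.uint8);m[:, :100]=0;x0=m[200:330,:340]
c=max(cv2.findContours(x0,0,1)[0],key=cv2.contourArea)[:,0]+[0,200]
print("diff region extremes L",c[c[:,0].argmin()],"R",c[c[:,0].argmax()],"bottom",c[c[:,1].argmax()])
R1=tool((.24,.971),np.radians(15));g=np.array([432.5,-332.2,9.]);rowto(R1,g,10)
E
```

```text
t: 37.47
tool_pos: [0.4366, -0.2507, 0.1168]
tool_rot: [2.425, 1.983, -0.003]
contact_force: [-0.5, -0.3, -6.8]
opening: 0.0248
grip_force: 119.0
t: 38.3
tool_pos: [0.4322, -0.332, 0.0475]
tool_rot: [-2.334, -1.828, -0.305]
contact_force: [0.2, 0.4, -7.4]
opening: 0.0247
grip_force: 119.1
38.3 p [ 432.2 -332.    47.5] x [0.232 0.938 0.258] z [ 0.061  0.25  -0.966] F [ 0.2  0.4 -7.4] M [-0.82  0.16 -0.  ] op 24.7 g 119.1 q [-0.9   0.14  1.86  0.21  1.31 -0.73]
heelbot [ 486.3 -175.4   38.8] scene [309.  247.7] top [311.6 290.5]
toe [ 489.7 -161.7   85.8] scene [315.6 226.4] top [305.6 287.6]
endbot+ [ 424.2 -422.7   39.1] scene [176.8 275. ] top [415.4 317.3]
end- [ 397.1 -416.    61.1] scene [172.9 256.8] top [414.2 328.7]
diff region extremes L [170 200] R [318 231] bottom [175 273]
10 x [-1.11, -0.05, 3.84] [0.0001, 0.0002, 0.0002]
```

```bash
python3 -m crank '[[-1.1,0,3.84,0,0,0,-1],[-1.1,0,3.84,0,0,0,-1],[-1.1,0,3.84,0,0,0,-1],[-1.1,0,3.84,0,0,0,-1],[-1.1,0,3.84,0,0,0,-1],[-1.1,0,3.84,0,0,0,-1],[-1.1,0,3.84,0,0,0,-1],[-1.1,0,3.84,0,0,0,-1],[-0.55,0,1.92,0,0,0,-1],[0,0,0,0,0,0,-1]]' 120
python3 -m crank '[[-0.27,0,0.96,0,0,0,-1],[-0.27,0,0.96,0,0,0,-1],[-0.1,0,0.4,0,0,0,-1],[0,0,0,0,0,0,-1],[0,0,0,0,0,0,-1],[0,0,0,0,0,0,-1],[0,0,0,0,0,0,-1],[0,0,0,0,0,0,-1],[0,0,0,0,0,0,-1],[0,0,0,0,0,0,-1]]' 40; python3 sb.py
```

```text
t: 39.23
tool_pos: [0.4327, -0.3322, 0.0144]
tool_rot: [-2.334, -1.829, -0.308]
contact_force: [0.7, 0.3, -7.4]
opening: 0.0252
grip_force: 119.2
t: 40.07
tool_pos: [0.4331, -0.3326, 0.0128]
tool_rot: [-2.335, -1.83, -0.308]
contact_force: [-0.7, 0.3, -6.0]
opening: 0.0247
grip_force: 119.1
40.07 p [ 433.1 -332.6   12.8] x [0.231 0.938 0.258] z [ 0.064  0.25  -0.966] F [-0.7  0.3 -6. ] M [-0.81  0.2  -0.05] op 24.7 g 119.1 q [-0.9   0.19  1.87  0.22  1.24 -0.74]
heel now [ 472.58354733 -172.450161      9.10605003] pitch 0.06945909089929359
```

```bash
python3 -m crank '[[-0.13,0,0.5,0,0,0,-1],[-0.13,0,0.5,0,0,0,-1],[-0.13,0,0.5,0,0,0,-1],[-0.13,0,0.5,0,0,0,-1],[-0.13,0,0.5,0,0,0,-1],[-0.13,0,0.5,0,0,0,-1],[0,0,0,0,0,0,-1],[0,0,0,0,0,0,-1],[0,0,0,0,0,0,-1],[0,0,0,0,0,0,-1]]'; python3 sb.py
```

```text
t: 40.9
tool_pos: [0.4332, -0.3328, 0.0099]
tool_rot: [-2.336, -1.83, -0.308]
contact_force: [-0.3, -1.6, -4.6]
opening: 0.025
grip_force: 119.3
40.9 p [ 433.2 -332.8    9.9] x [0.231 0.938 0.258] z [ 0.064  0.249 -0.966] F [-0.3 -1.6 -4.6] M [-0.45  0.15  0.04] op 25.0 g 119.3 q [-0.9   0.2   1.87  0.22  1.24 -0.75]
heel now [ 472.70075456 -172.56671891    6.13267258] pitch 0.0764985523328594
```

```bash
python3 -m crank '[[-0.13,0,0.5,0,0,0,-1],[-0.13,0,0.5,0,0,0,-1],[0,0,0,0,0,0,-1],[0,0,0,0,0,0,-0.2],[0,0,0,0,0,0,-0.1],[0,0,0,0,0,0,0],[0,0,0,0,0,0,0.2],[0,0,0,0,0,0,0.4],[0,0,0,0,0,0,0.4],[0,0,0,0,0,0,0.4]]' 40
python3 -m crank '[[0,0,-5,0,0,0,0.4],[0,0,-10,0,0,0,0.4],[0,0,-20,0,0,0,0.4],[0,0,-25,0,0,0,0.5],[0,0,-25,0,0,0,0.5],[-25,0,-20,0,0,0,0.5],[-35,0,-15,0,0,0,0.5],[-35,0,-10,0,0,0,0.5],[-35,0,0,0,0,0,0.5],[0,0,0,0,0,0,0.5]]'
python3 - <<'E'
from h import *
show();t=get_image("top");s=get_image("scene");cv2.imwrite("pics/t12.png",t[:,:,::-1]);cv2.imwrite("pics/s12.png",s[:,:,::-1])
for f,z in(("pics/top0.png",.05),("pics/t7.png",.066),("pics/t10.png",.06),("pics/t12.png",.06)):
    vv,p0,e=wall(f,z);print(f,vv,e,"y at 475:",p0[1]+(475-p0[0])*vv[1]/vv[0])
def rect(k,m,z,reg):
    r=np.zeros_like(m);x0,y0,x1,y1=reg;r[y0:y1,x0:x1]=m[y0:y1,x0:x1]
    c=max(cv2.findContours(r,0,1)[0],key=cv2.contourArea);w=np.array([pl("top",p,z)[:2] for p in c[:,0].astype(float)],np.float32);A=cv2.minAreaRect(w*1000);print(k,cv2.contourArea(c),A,cv2.boxPoints(A).round().tolist())
hsv=cv2.cvtColor(t,cv2.COLOR_RGB2HSV)
rect("block",cv2.inRange(hsv,(4,80,50),(13,255,255)),.02,(185,270,240,325))
rect("chock",cv2.inRange(hsv,(14,60,50),(28,255,255)),.028,(180,215,330,300))
rect("handle",cv2.inRange(hsv,(0,0,0),(180,255,75)),.022,(345,290,425,340))
# near lower +x corner height: scene dark-wall corner by its column profile, three pictures
for f in("s7","s10","s12"):
    g=cv2.cvtColor(cv2.imread(f"pics/{f}.png"),6).astype(float);out=[]
    for c in(430,440,448):
        col=g[200:260,c];i=np.where((col[:-1]<80)&(col[1:]>=80))[0];out.append(200+i[0]+(80-col[i[0]])/(col[i[0]+1]-col[i[0]]) if len(i) else None)
    print(f,out)
g=cv2.cvtColor(cv2.imread("pics/scene0.png"),6).astype(float)
print([ (lambda col:200+np.where((col[:-1]<80)&(col[1:]>=80))[0])(g[200:260,c]) for c in(430,440,448)])
E
```

```text
t: 41.73
tool_pos: [0.4332, -0.3326, 0.0088]
tool_rot: [-2.335, -1.83, -0.308]
contact_force: [0.2, -0.8, -0.5]
opening: 0.0598
grip_force: 0.0
t: 42.57
tool_pos: [0.3928, -0.4926, 0.101]
tool_rot: [-2.342, -1.827, -0.305]
contact_force: [-0.8, 0.8, 0.1]
opening: 0.0645
grip_force: 0.0
42.57 p [ 392.8 -492.6  101. ] x [0.235 0.938 0.254] z [ 0.065  0.246 -0.967] F [-0.8  0.8  0.1] M [-0.1   0.06 -0.01] op 64.5 g 0.0 q [-1.09  0.28  1.6   0.17  1.46 -0.88]
pics/top0.png [ 0.98850673 -0.1511768 ] 0.16474953421795707 y at 475: 95.0084
pics/t7.png [ 0.9885004  -0.15121801] 0.18754851825059704 y at 475: 100.25722
pics/t10.png [0.9990453 0.0436854] 3.3531474147906972 y at 475: 76.862946
pics/t12.png [ 0.98814213 -0.15354192] 0.24619026228260762 y at 475: 98.06621
block 772.0 ((471.8612060546875, 71.191650390625), (69.95455169677734, 68.67951202392578), 80.94129180908203) [[432.0, 42.0], [500.0, 31.0], [511.0, 100.0], [443.0, 111.0]]
chock 589.5 ((566.0885009765625, 41.23152542114258), (97.16996765136719, 39.92900085449219), 81.61639404296875) [[539.0, -4.0], [579.0, -10.0], [593.0, 86.0], [553.0, 92.0]]
handle 591.0 ((431.53460693359375, -348.2458190917969), (142.94227600097656, 27.38890266418457), 76.36237335205078) [[401.0, -414.0], [428.0, -421.0], [462.0, -282.0], [435.0, -276.0]]
s7 [np.float64(207.78947368421052), np.float64(215.97222222222223), np.float64(222.6578947368421)]
s10 [np.float64(211.54761904761904), np.float64(219.91666666666666), np.float64(227.64705882352942)]
s12 [np.float64(211.54761904761904), np.float64(219.9142857142857), np.float64(227.64705882352942)]
[array([217]), array([226]), array([233])]
```

Measured check: the near edge now stands about 60 mm up (level), and the wall line is within about 1 mm of where it should be. The chock has not moved since it butted home at about 6 N, and the bar lies flat on the bench away from unit and block. I hand in.

```bash
python3 -c "
from station import ctrl
print(ctrl.finish_job())"
```

```text
the job is handed in; nothing more can be done
None
```

The job is handed in at 42.6 s: by my camera measurements the unit stands level on the chock, the riser was felt against the runner at about 6 N, and the bar lies flat on the bench clear of unit and block; the block was dragged about 3 mm when the heel first touched it.

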